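# Clamp a power module on the sloped test stand to the set force

### The job

Put the long black power module in the channel of the sloped clamp stand, lying flat with one end fully home against the end stop under the clamp arm. Then tighten the round knob clockwise, a bit at a time and taking new grips, until the metal indicator tab pops out of the collar under the knob, and stop there: overtightening crushes the module. Let go and leave the other things on the bench where they are.

Things in the scene. Friction and masses are not known exactly. Their poses are not given: they have to be found in the camera images.
- module: the long power module: black block on a bare metal base plate, 140 (x) x 40 (y) x 26 (z) mm, 0.14 to 0.28 kg, flat on top; origin at the centre of its underside. Both ends are alike: either may go to the stop. It starts lying flat on the bench, alone on the robot's right.
- bed: the sloped metal bed of the clamp stand (fixed, 130 x 234 mm). Origin on its upper surface, 60 mm above the bench, where the centre of the module's underside belongs when home. x points up the slope (away from the robot), z out of the surface, leaning 30 degrees from vertical towards the robot, y along the channel towards the end stop. The channel's open end is at -y.
- finger_gap (a point): on the bed's surface, on the channel's midline at bed y = -62 mm. The channel is 46 mm wide (x -23 to 23) between ledges 12 mm wide and 8 high, at bed y -5 to 70 and -135 to -119 mm; between those, around this point, there are none: room for fingers beside the module, right down to the bed
- stop_point (a point): middle of the end stop's face (46 mm wide, 18 high), at bed y = 70 mm, 13 mm above the bed
- clamp_end (a point): middle of the underside of the clamp arm at the screw, bed y 45 mm, 50 mm above the bed. The arm (x -18 to 18, y 27 to 98, top at 70 mm) hangs from a post beyond the stop, so set the module down some 55 mm short of home, clear of knob and arm, then hold it nearer its outer end (or push that end) and slide it along y under the pad
- knob_top (a point): centre of the knob's top face. The knob is a black fluted cylinder 38 mm across, 32 tall; its axis is parallel to the bed's z (leans 30 degrees to the robot) through bed x 0, y 45 mm. Its top starts about 142 to 148 mm above the bed and sinks as it is turned. Below it, after 2 mm, is the collar, 36 mm across, 24 tall, that does not turn; nothing else stands beside the knob
- screw (a joint): turn of the knob, rad: grows clockwise seen from its top (tightening); 2.5 mm of travel per rad; starts between 0 and 1, stiff (0.12 N m), stays where left, ends at 6. Play in the clamp differs each time: the pad meets the module in place somewhere from 1.9 to 3.2; the tab pops about 1.3 rad later, at about 26 N on the pad; 40 N, too much, comes about 0.8 rad after that
- pad: round rubber pressure pad, 20 mm across, at the screw's lower end, sprung along the screw's axis (7 N per mm, 9 N at first touch). Its underside is 67.5 mm below this origin (along -z), which lies inside the collar; it starts 2.5 to 8 mm above the module's top when that is in place
- tab (a joint): indicator tab: metal, 10 mm wide, 7 thick, in the side of the collar that faces up the slope (bed +x); m it stands out: 0 flush, about 12 mm once it has popped out. It snaps at once, and does not go back by itself
- short_module: a bystander: black power module of the same section, but only 75 mm long (x) x 40 x 26; origin at its underside
- spool: a bystander: aluminium solder spool standing upright, 54 mm across, 42 high; origin at its underside
- flux_bottle: a bystander: white bottle, 42 mm across, 100 high; origin at its underside
- jar: a bystander: clear jar, 60 mm across, 60 high; origin at its underside
- screwdriver: a bystander: screwdriver lying on the bench along its x, handle to -x; origin at its underside
- screw_tray: a bystander: open steel tray, 90 x 70 x 22 mm; origin at its underside
- capacitor: a bystander: upright dark can capacitor, 35 mm across, 50 high; origin at its underside
Mind the look-alikes: they are no part of the job. Leave any blue look-alike of the module alone.

How it is judged:
By the outcome, as a careful person would: the job done as asked, in the order asked, and still so for the second after the job is handed in, with the robot touching nothing.
It also fails if it takes over 72 s, if anything falls off the work surface, if the arm or the gripper's body presses on something with over 40 N, if the wrist force passes 120 N, or if a joint passes its speed limit or range.

### The arm

A 6-joint arm with a two-finger parallel gripper is mounted at the origin on the work surface. World frame = base frame: x ahead of the robot, y to its left, z up, the work surface at z = 0. Lengths are in m, angles in rad, forces in N, time in s.
With the tool pointing down it reaches from about 0.3 to 0.875 m from the base axis. Payload 6.4 kg.
Tool frame: the origin (TCP) lies at the very end of the fingers, on their centre line; the grasp point (between the pads) lies 19 mm behind it; x points along the fingers, z is the direction in which the jaws open and shut, and the axes are right-handed (so a half turn about x gives the same grasp; the last joint's range is limited). The gripper opens to 85 mm and grips with 20 to 120 N. Pads are 22 mm wide; open, the fingers measure 114 mm over their backs; the gripper's body (76 mm by 85 mm) begins 54 mm behind the grasp point. The pads swing forward as they close: fully open they stand 13 mm farther back than shut.
Start: joints at [-1.362, 0.181, 1.607, -0, 1.354, -0.206], TCP at [0.232, -0.526, 0.231] pointing down, gripper open.
Joint ranges: [-2.99, 2.99], [-0.89, 2.07], [0.3, 2.58], [-1.14, 4.28], [0, 2.63], [-3.12, 3.12]. Speed limits (rad/s): [2.57, 2.57, 3.01, 3.14, 3.14, 3.14].

### API

Orientations are given as a unit quaternion [w, x, y, z].
In Python, from cell import env gives the robot as it stands.
- The arm moves only by the tool step_arm, never from a script. Its argument "motion" is a list of rows, each an object with "delta_pos": the shift along the world's x, y, z in mm, a list of three; "roll": the turn about the world's z in rad. In form: [{"delta_pos": [tx, ty, tz], "roll": roll}, ...]. A call has 1 to 10 rows; each row shifts and turns the commanded pose from where the row before left it; what a row does not reach is not made up. A row lasts 1/10 s, in which the tool goes at most 50 mm and 8.59 degrees, less where a joint would pass 70% of its speed; a pose out of reach is approached as far as the arm can. A call with a gripper value outside its range is refused whole. "hand" is the finger opening in mm, from 0 to 85.4, set as the call begins (left out, the last holds). The fingers move at their own pace and stop on an object; "grip_force" is the grip in N (left out, the last holds). Time passes only in rows, so rows that do not move let the fingers close. It gives the time, the measured TCP pose, the force and the opening at its end, in the units of the state.
- env.get_obs(): the state, without advancing time (a new reading comes with each control period).
- env.read_camera(name): name is "scene" or "top"; returns a dict with "image" (384x512x3 uint8, blue, green, red), "fovy" (degrees; the focal length in pixels is half the picture's height over the tangent of half this angle, whatever the lens; pixels are square), "cx", "cy" (the principal point, pixels), "camera_from_world" (4x4, takes a point from world to camera coordinates). Camera axes: x right, y up, looking along -z (the intrinsics and any distortion apply to the point x, -y, -z); pixel columns grow to the right and rows downward; lengths in m; the calibration is good to about 2 mm. A picture is of the moment at which its call begins. There is no depth.
- env.sign_off(): hands the job in, once; it reports no verdict.
Trained networks look in a picture, given as the dict that the camera call returned (one of the last four; its "shot" number tells which), for a name from the list of things; names that differ only in an ending like _2 or _b are one class to them, and where a whole thing is asked for, a point or a joint stands for the part that bears it (a point fixed in the world has none). Each returns a list of dicts, best first, with "score" (0 to 1); they miss things now and then, are a little off and sometimes report something else, mostly with a low value. They report only what shows in the picture. A call takes as long as a camera call. They do not tell look-alikes from the thing itself.
- env.outline_of(name, picture): "pixels" (384x512 bool, what is visible of it) and "box" ([left, top, right, bottom] in pixels, round what is visible of it).
The state is a dict: "time_s": time; "joint_pos": joint angles; "joint_vel": joint speeds; "joint_efforts": joint torques, N m; "tool_pos": TCP position; "eef_rot": TCP orientation; "contact_force": force on the tool from outside, world axes, zero at the start; "moment": the same for the moment, N m; "width": finger opening in m.
Only numpy, scipy, OpenCV 4.12 (cv2) and the standard library are available. Lean on these libraries where they do the work, as an engineer would, in place of code of your own. Each camera call takes 0.05 s, during which the arm holds its last target.

## Working session

There is one attempt and no reset: what is moved stays moved. The work goes in short steps, Python scripts to look and compute and a tool call to move; the robot and the scene stay as the last step left them, time stands still between calls to the robot, and variables do not carry over. Pictures are saved under pics/ and viewed, and the job is handed in when it is done.

Besides the shell and the picture viewer there is one more tool, called after "Emit:" as a command line: name --argument value ..., lists and objects as JSON in quotes. step_arm: Moves the arm, as the interface text tells. Its arguments: {"type":"object","properties":{"motion":{"type":"array"},"hand":{"type":"number"},"grip_force":{"type":"number"}},"required":["motion"]}

```bash
mkdir -p pics; ls; cat > h.py <<'E'
import numpy as np, cv2
from cell import env
def K(p):
    h=p["image"].shape[0]; f=h/2/np.tan(np.radians(p["fovy"])/2); return f,p["cx"],p["cy"]
def proj(p,X):
    X=np.atleast_2d(X); T=np.array(p["camera_from_world"]); f,cx,cy=K(p)
    c=X@T[:3,:3].T+T[:3,3]; return np.c_[cx+f*c[:,0]/-c[:,2], cy+f*c[:,1]/c[:,2]]
def ray(p,uv):
    T=np.array(p["camera_from_world"]); f,cx,cy=K(p); R=T[:3,:3]; o=-R.T@T[:3,3]
    d=R.T@np.array([(uv[0]-cx)/f,-(uv[1]-cy)/f,-1.]); return o,d/np.linalg.norm(d)
def at_z(p,uv,z):
    o,d=ray(p,uv); return o+d*(z-o[2])/d[2]
def save(p,n,box=None,s=1):
    im=p["image"]
    if box: im=im[box[1]:box[3],box[0]:box[2]]
    cv2.imwrite("pics/"+n,cv2.resize(im,None,fx=s,fy=s,interpolation=cv2.INTER_CUBIC))
E
python3 - <<'E'
from h import *
o=env.get_obs(); print(o)
for n in("scene","top"):
    p=env.read_camera(n); save(p,n+"0.png",None,1.5)
    print({k:v for k,v in p.items() if k!="image"})
E
```

```text
pics
{'time_s': 0.0, 'joint_pos': array([-1.36229041e+00,  1.81547432e-01,  1.60800747e+00, -8.49851810e-06,
        1.35379512e+00, -2.06255792e-01]), 'joint_vel': array([ 0.00043123, -0.00042893, -0.00046103,  0.0022202 ,  0.00082843,
        0.00048297]), 'joint_efforts': array([ 1.90041210e-04, -4.44865859e+01, -3.51341200e+01, -1.38490145e-04,
        9.03606619e-03, -1.63244266e-05]), 'tool_pos': array([ 0.23162891, -0.5256793 ,  0.23038082]), 'eef_rot': array([ 0.59179378,  0.38677406,  0.5926776 , -0.38590052]), 'contact_force': array([-0.13568003,  0.20601914,  0.10037619]), 'moment': array([0.06530214, 0.0367438 , 0.02730904]), 'width': 0.08538940394359017}
{'fovy': 51.10823673622198, 'cx': 258.68039797340174, 'cy': 191.1646720658282, 'camera_from_world': array([[-0.48461248,  0.87447927, -0.02089859,  0.31197785],
       [-0.59326595, -0.31102739,  0.7424941 ,  0.21738572],
       [ 0.64279566,  0.37222033,  0.66952652, -1.52552485],
       [ 0.        ,  0.        ,  0.        ,  1.        ]]), 'shot': 1}
{'fovy': 50.05703565859577, 'cx': 251.16551122429078, 'cy': 190.75864251037584, 'camera_from_world': array([[-1.90871456e-02, -9.99817760e-01, -3.56120111e-04,
        -2.72296237e-02],
       [ 9.93468505e-01, -1.90060097e-02,  1.12512673e-01,
        -5.91641525e-01],
       [-1.12498937e-01,  1.79375166e-03,  9.93650226e-01,
        -1.27879565e+00],
       [ 0.00000000e+00,  0.00000000e+00,  0.00000000e+00,
         1.00000000e+00]]), 'shot': 2}
```

View pics/scene0.png

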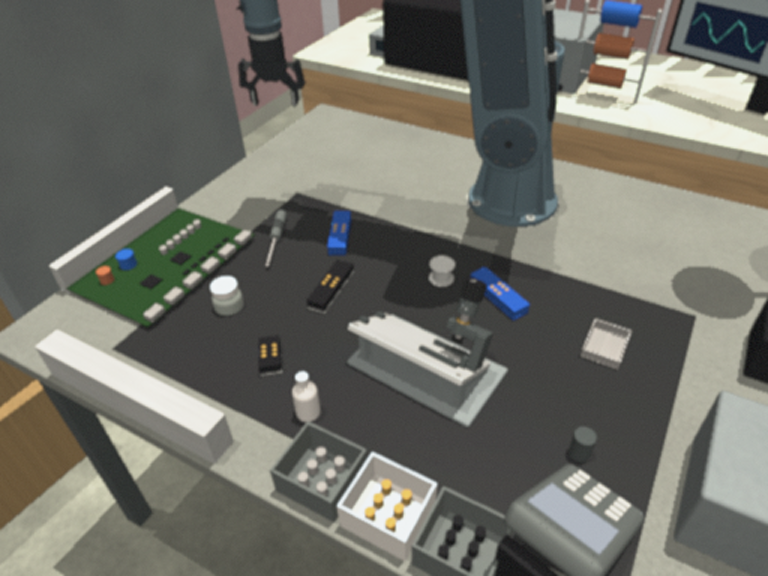

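View pics/top0.png

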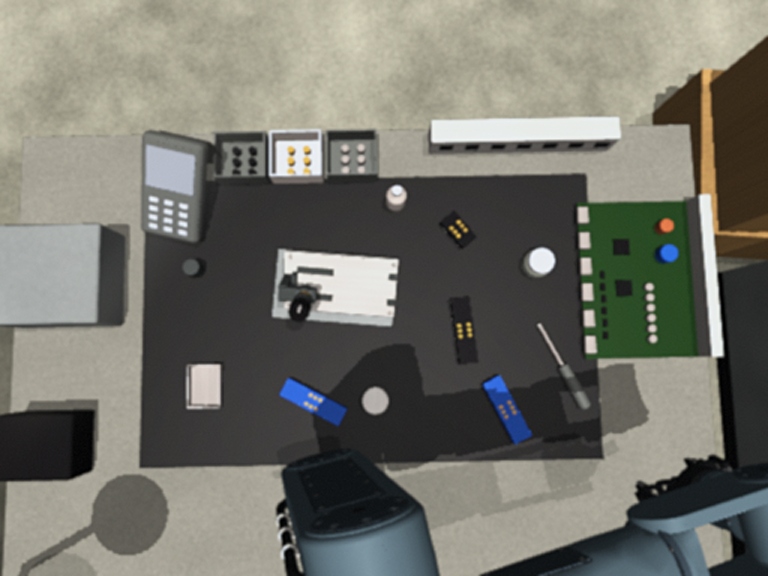

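Candidates (top camera px): black long block (309,220), short black block (305,153), blue blocks (209,267) and (339,272). By the description it's the black long one at (309,220). Next: a close crop and measurements.

```bash
cat > m1.py <<'E'
from h import *
for n in("top","scene"):
    p=env.read_camera(n)
    if n=="top": save(p,"topcrop.png",(150,120,350,300),4)
    else: save(p,"scenecrop.png",(180,130,380,300),4)
    for name in("module","bed","knob_top","tab","short_module","pad"):
        try: r=env.outline_of(name,p)
        except Exception as e: print(name,e); continue
        for q in r[:4]:
            m=q["pixels"].astype(np.uint8); c=cv2.findContours(m,0,2)[0]; c=max(c,key=cv2.contourArea)
            mr=cv2.minAreaRect(c); b=cv2.boxPoints(mr)
            print(n,name,round(q["score"],2),q["box"],"cen",np.round(mr[0],1),np.round(mr[1],1),round(mr[2],1), m.sum())
            if name=="module":
                print(np.round([at_z(p,x,0.026)[:2] for x in b],3).tolist(),np.round(at_z(p,mr[0],0.026),3))
E
python3 m1.py
```

```text
top module 0.74 [325.0, 250.5, 354.9, 293.0] cen [337.8 272.5] [45.6 13.6] 61.9 605
[[0.382, -0.255], [0.401, -0.293], [0.275, -0.355], [0.257, -0.317]] [ 0.328 -0.305  0.026]
top module 0.73 [300.1, 199.2, 319.0, 241.6] cen [309.2 220.1] [43.  12.8] 81.6 530
[[0.56, -0.193], [0.565, -0.234], [0.429, -0.249], [0.424, -0.209]] [ 0.494 -0.221  0.026]
top module 0.68 [190.0, 250.4, 232.0, 281.6] cen [209. 267.] [44.7 13.4] 26.6 575
[[0.367, 0.171], [0.404, 0.152], [0.339, 0.026], [0.303, 0.046]] [0.353 0.099 0.026]
top bed 0.61 [186.9, 169.6, 266.0, 212.4] cen [224.8 191.8] [77.9 46.4] 4.1 3018
top knob_top 0.71 [193.3, 200.9, 211.7, 213.3] cen [200.  205.5] [15. 14.] 90.0 183
top short_module 0.62 [294.0, 142.2, 317.7, 165.2] cen [305.  152.7] [23.4 13.8] 49.4 315
top pad 0.6 [187.2, 164.5, 260.7, 214.5] cen [224.4 191.7] [77.1 46.1] 4.0 2990
scene module 0.85 [205.5, 175.2, 236.7, 205.0] cen [219.8 190.6] [14.8 39.6] 36.3 546
[[0.578, -0.233], [0.414, -0.253], [0.434, -0.194], [0.592, -0.18]] [ 0.508 -0.214  0.026]
scene module 0.67 [217.7, 139.6, 234.1, 169.5] cen [225.6 155.2] [12.7 29.8] 9.5 360
[[0.421, -0.283], [0.269, -0.361], [0.26, -0.314], [0.411, -0.24]] [ 0.344 -0.298  0.026]
scene module 0.56 [312.4, 176.7, 353.1, 214.1] cen [332.5 195.5] [44.3 15.2] 40.9 550
[[0.359, 0.031], [0.292, 0.037], [0.372, 0.177], [0.431, 0.168]] [0.366 0.106 0.026]
scene bed 0.93 [234.8, 188.6, 326.6, 258.6] cen [287.6 228.8] [65.3 94.4] 69.2 2667
scene knob_top 0.74 [305.8, 186.6, 324.4, 201.4] cen [315.1 192.8] [13.4 13. ] 26.6 166
scene short_module 0.91 [172.0, 225.2, 189.0, 252.5] cen [179.5 237. ] [26. 15.] 90.0 379
scene pad 0.17 [139.9, 187.1, 161.2, 210.8] cen [150.3 197.7] [24.8 19.1] 80.5 417
```

View pics/topcrop.png

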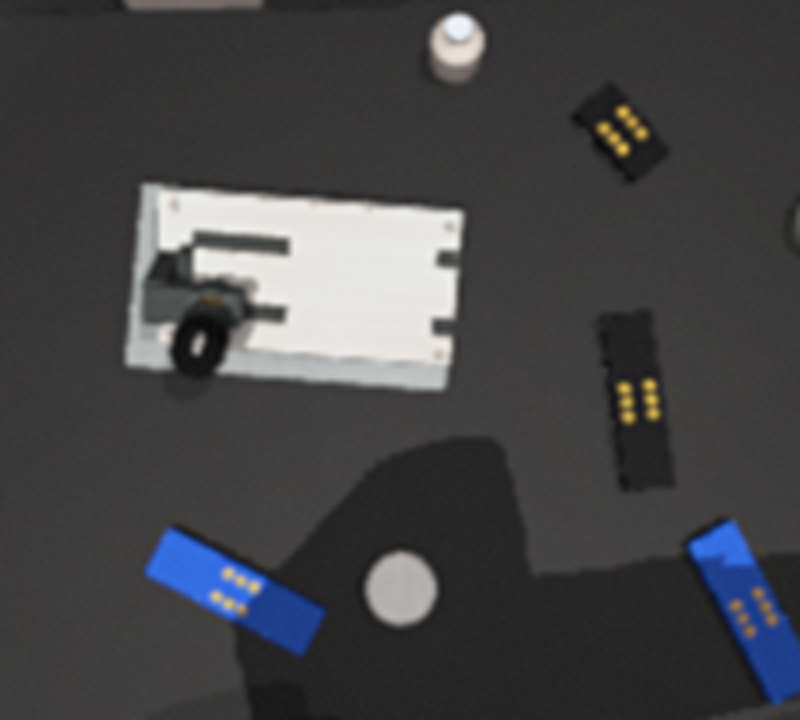

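View pics/scenecrop.png

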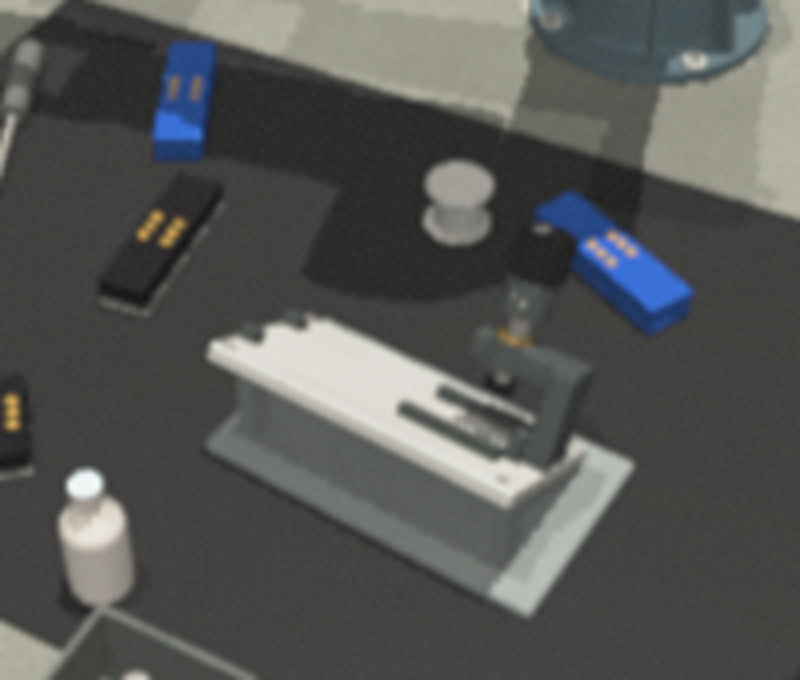

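```bash
cat > bed.py <<'E'
from h import *
from scipy.optimize import least_squares
a=np.radians(30)
def B(q):
    x,y,psi=q[:3]; c,s=np.cos(psi),np.sin(psi)
    Rz=np.array([[c,-s,0],[s,c,0],[0,0,1]])
    Ry=np.array([[np.cos(a),0,-np.sin(a)],[0,1,0],[np.sin(a),0,np.cos(a)]])
    return Rz@Ry,np.array([x,y,.06])
def w(q,P): R,t=B(q); return np.atleast_2d(P)@R.T+t
E
cat > m2.py <<'E'
from bed import *
pt=env.read_camera("top"); ps=env.read_camera("scene")
T=[((289,246),(29,-5,8)),((286,314),(-29,-5,8)),((435,259),(29,-119,8)),((432,328),(-29,-119,8)),((463,211),(65,-135,0)),((160,188),(65,99,0))]
S=[((210,352),(65,-135,0)),((508,502),(65,99,0)),((440,391),(-23,-5,8)),((400,407),(35,-5,8)),((320,318),(-65,-135,0))]
def res(q):
    r=[]
    for p,L,o in((pt,T,(150,120)),(ps,S,(180,130))):
        P=np.array([l[1] for l in L])/1e3; u=np.array([l[0] for l in L])/4+o
        r.append((proj(p,w(q,P))-u).ravel())
    for p,k in((pt,(200,345,150,120)),(ps,(541,229,180,130))):
        r.append((proj(p,w(q,[0,.045,q[3]]))-(np.array(k[:2])/4+k[2:])).ravel())
    return np.concatenate(r)
s=least_squares(res,[.58,.07,0,.145],loss="soft_l1")
print(s.x); print(np.round(res(s.x).reshape(-1,2),1).tolist())
np.save("bed.npy",s.x)
q=s.x
for n,P in dict(origin=[0,0,0],gap=[0,-.062,0],stop=[0,.07,.013],clamp=[0,.045,.05],knob=[0,.045,q[3]]).items(): print(n,np.round(w(q,P)[0]*1e3,1))
im=pt["image"].copy()
for p,nm,box in((pt,"top",(150,120,350,300)),(ps,"scene",(180,130,380,300))):
    im=cv2.resize(p["image"],None,fx=4,fy=4,interpolation=cv2.INTER_CUBIC)
    def poly(P,c): cv2.polylines(im,[np.int32(proj(p,w(q,np.array(P)/1e3))*4+2)],True,c,1)
    poly([(65,-135,0),(65,99,0),(-65,99,0),(-65,-135,0)],(0,0,255))
    for y0,y1 in((-5,70),(-135,-119)):
        for x0,x1 in((23,35),(-35,-23)): poly([(x0,y0,8),(x1,y0,8),(x1,y1,8),(x0,y1,8)],(0,255,0))
    t=np.linspace(0,6.28,30)
    for z in(q[3]*1e3,q[3]*1e3-32): poly(np.c_[19*np.cos(t),45+19*np.sin(t),0*t+z],(255,0,255))
    poly([(-18,27,50),(18,27,50),(18,98,50),(-18,98,50)],(255,255,0))
    cv2.imwrite("pics/fit_%s.png"%nm,im[box[1]*4:box[3]*4,box[0]*4:box[2]*4])
E
python3 m2.py
```

```text
[ 0.59694029  0.05758974 -0.11083879  0.14561049]
[[-0.1, -0.4], [-0.3, -0.4], [0.3, -0.3], [-0.6, -0.6], [-0.4, 0.3], [-0.7, -0.8], [-0.3, -2.2], [0.5, -1.2], [-1.5, -0.7], [-1.4, -0.5], [-3.0, -0.7], [-1.5, 1.2], [1.7, 1.1]]
origin [596.9  57.6  60. ]
gap [590.1  -4.   60. ]
stop [598.2 127.9  71.3]
clamp [577.1 105.1 103.3]
knob [529.6 110.4 186.1]
```

View pics/fit_top.png

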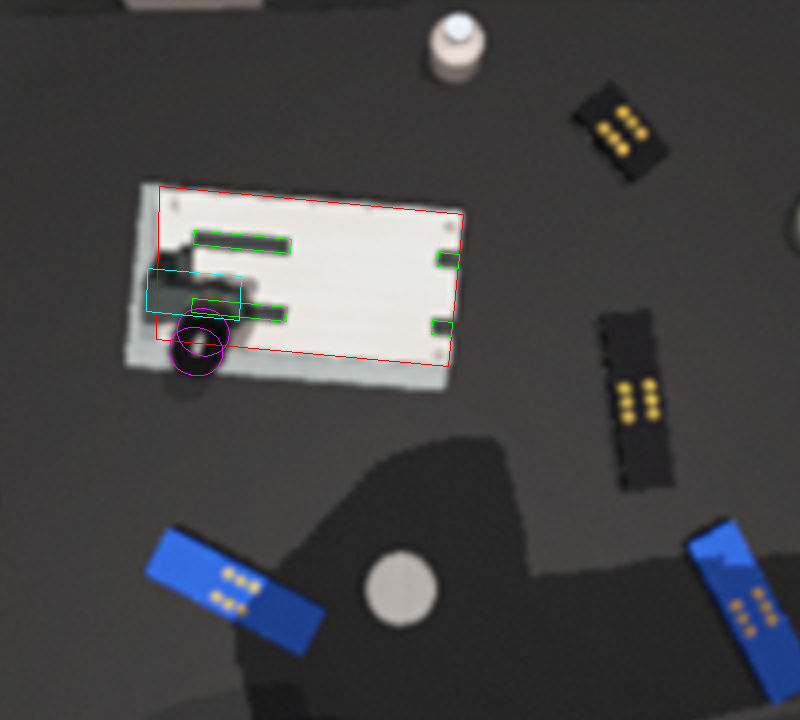

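View pics/fit_scene.png

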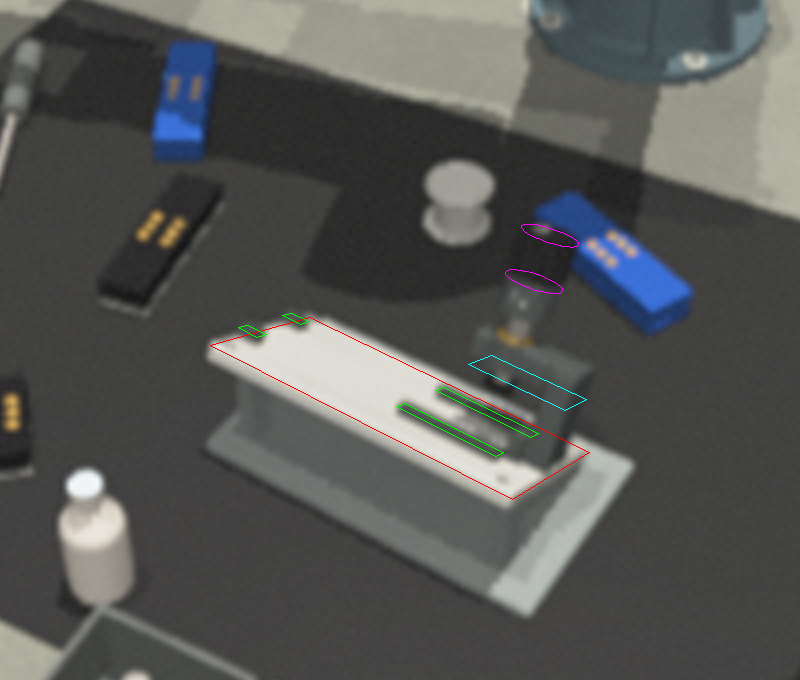

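```bash
cat >> h.py <<'E'
from scipy.optimize import minimize
def boxfit(views,q0,dim=(.14,.04,.026),z=0):
    L,W,H=dim; C=np.array([(sx*L/2,sy*W/2,h) for sx in(-1,1) for sy in(-1,1) for h in(0,H)])
    def cost(q):
        c,s=np.cos(q[2]),np.sin(q[2]); P=C@np.array([[c,s,0],[-s,c,0],[0,0,1]])+[q[0],q[1],z]; t=0
        for p,m in views:
            S=8; hull=cv2.convexHull(np.float32(proj(p,P)))
            M=np.zeros(m.shape[:2],np.uint8); cv2.fillConvexPoly(M,np.int32(np.round((hull)*16)),255,cv2.LINE_AA,4)
            t+=np.abs(M/255.-m).sum()
        return t
    r=minimize(cost,q0,method="Nelder-Mead",options=dict(initial_simplex=np.array(q0)+np.array([[0,0,0],[.01,0,0],[0,.01,0],[0,0,.1]]),xatol=1e-4,fatol=.1))
    return r.x,r.fun
def pick(name,p,uv):
    r=env.outline_of(name,p); 
    for q in r:
        b=q["box"]
        if b[0]<=uv[0]<=b[2] and b[1]<=uv[1]<=b[3]: return q["pixels"].astype(float)
E
python3 - <<'E'
from h import *
from scipy.spatial.transform import Rotation as R
t=env.read_camera("top"); s=env.read_camera("scene")
mt=pick("module",t,(309,220)); ms=pick("module",s,(220,190))
for v in([(t,mt)],[(s,ms)],[(t,mt),(s,ms)]): print(boxfit(v,[.494,-.221,.11]))
o=env.get_obs(); w,x,y,z=o["eef_rot"]; print(R.from_quat([x,y,z,w]).as_matrix().round(3),o["time_s"])
E
```

```text
(array([ 0.49676559, -0.2223346 ,  0.10083718]), np.float64(92.32549019607845))
(array([ 0.49489304, -0.22395652,  0.17061547]), np.float64(109.6313725490196))
(array([ 0.49553775, -0.22311953,  0.11385367]), np.float64(211.96470588235294))
[[-0.     0.915  0.403]
 [ 0.     0.403 -0.915]
 [-1.     0.    -0.   ]] 1.1
```

Emit:
step_arm --motion '[{"delta_pos": [26,30,-10],"roll": -0.03},{"delta_pos": [26,30,-10],"roll": -0.03},{"delta_pos": [26,30,-10],"roll": -0.03},{"delta_pos": [26,30,-10],"roll": -0.03},{"delta_pos": [27,30,-10],"roll": -0.03},{"delta_pos": [27,30,-10],"roll": -0.03},{"delta_pos": [27,30,-10],"roll": -0.03},{"delta_pos": [27,31,-10],"roll": -0.03},{"delta_pos": [26,31,-10],"roll": -0.03},{"delta_pos": [26,31,-10],"roll": -0.035}]' --hand 85 --grip_force 40

```text
time_s: 2.1
tool_pos: [0.4968, -0.2219, 0.1311]
eef_rot: [0.527, 0.472, 0.526, -0.472]
contact_force: [0.7, -1.1, 0.2]
width: 0.085
```

Emit:
step_arm --motion '[{"delta_pos": [0,0,-25],"roll": 0},{"delta_pos": [0,0,-25],"roll": 0},{"delta_pos": [0,0,-20],"roll": 0},{"delta_pos": [0,0,0],"roll": 0},{"delta_pos": [0,0,0],"roll": 0}]'

```text
time_s: 2.6
tool_pos: [0.4958, -0.2233, 0.0615]
eef_rot: [0.526, 0.472, 0.527, -0.472]
contact_force: [0.7, 0.9, -0.7]
width: 0.0847
```

```bash
cat > look.py <<'E'
import sys
from h import *
n=sys.argv[1]
for c,b in(("top",(150,100,350,260)),("scene",(180,100,380,260))):
    p=env.read_camera(c); save(p,f"{n}_{c}.png",b,4)
o=env.get_obs(); print({k:np.round(v,3) for k,v in o.items() if k in("time_s","tool_pos","contact_force","width","joint_pos")})
E
python3 look.py a
```

```text
{'time_s': np.float64(2.7), 'joint_pos': array([-0.642,  0.329,  1.804, -0.   ,  1.006,  0.819]), 'tool_pos': array([ 0.497, -0.224,  0.063]), 'contact_force': array([-1.312,  0.595, -0.227]), 'width': np.float64(0.085)}
```

View pics/a_scene.png

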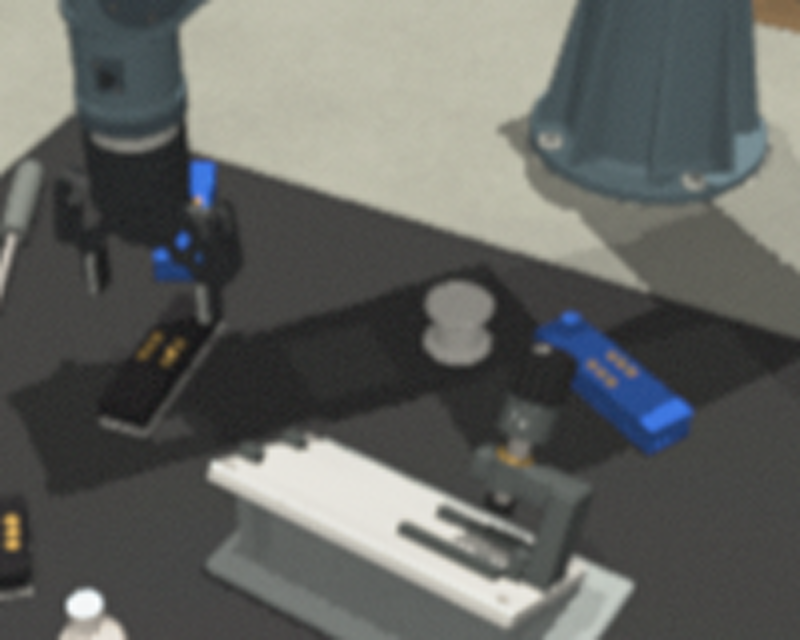

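View pics/a_top.png

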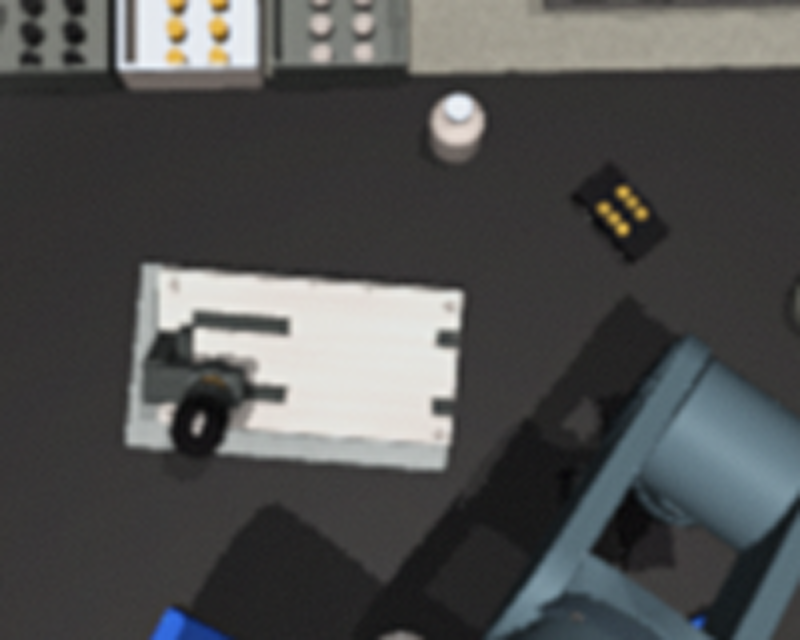

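```bash
python3 - <<'E'
from h import *
p=env.read_camera("scene")
T=np.array([.497,-.224,.063]); j=np.array([np.cos(-1.461),np.sin(-1.461),0])*.0425
u=(proj(p,[T,T+j,T-j,[.497,-.224,.026],T+j+[0,0,.013],T-j+[0,0,.013]])-[180,100])*4
print(u.round(0).tolist())
E
```

```text
[[152.0, 314.0], [104.0, 302.0], [202.0, 327.0], [156.0, 350.0], [102.0, 289.0], [201.0, 315.0]]
```

Emit:
step_arm --motion '[{"delta_pos": [0,0,-20],"roll": 0},{"delta_pos": [0,0,-20],"roll": 0},{"delta_pos": [0,0,-15],"roll": 0},{"delta_pos": [0,0,0],"roll": 0}]'

```text
time_s: 3.15
tool_pos: [0.4947, -0.2226, 0.0049]
eef_rot: [0.526, 0.472, 0.528, -0.472]
contact_force: [-0.6, 0.0, -0.6]
width: 0.0849
```

Emit:
step_arm --motion '[{"delta_pos": [0,0,0],"roll": 0},{"delta_pos": [0,0,0],"roll": 0},{"delta_pos": [0,0,0],"roll": 0},{"delta_pos": [0,0,0],"roll": 0},{"delta_pos": [0,0,0],"roll": 0},{"delta_pos": [0,0,0],"roll": 0}]' --hand 30 --grip_force 40

```text
time_s: 3.75
tool_pos: [0.4966, -0.2239, 0.0074]
eef_rot: [0.527, 0.472, 0.526, -0.472]
contact_force: [-1.3, 0.4, 7.2]
width: 0.0388
```

Emit:
step_arm --motion '[{"delta_pos": [0,0,10],"roll": 0},{"delta_pos": [0,0,30],"roll": 0},{"delta_pos": [0,0,40],"roll": 0},{"delta_pos": [0,0,40],"roll": 0},{"delta_pos": [0,0,24],"roll": 0},{"delta_pos": [0,0,0],"roll": 0}]'

```text
time_s: 4.35
tool_pos: [0.498, -0.2248, 0.155]
eef_rot: [0.53, 0.472, 0.524, -0.471]
contact_force: [-0.6, -0.2, -1.7]
width: 0.039
```

```bash
python3 look.py b
```

```text
{'time_s': np.float64(4.45), 'joint_pos': array([-0.641,  0.199,  1.76 ,  0.   ,  1.182,  0.819]), 'tool_pos': array([ 0.496, -0.223,  0.15 ]), 'contact_force': array([-0.486, -0.148, -1.409]), 'width': np.float64(0.039)}
```

View pics/b_scene.png

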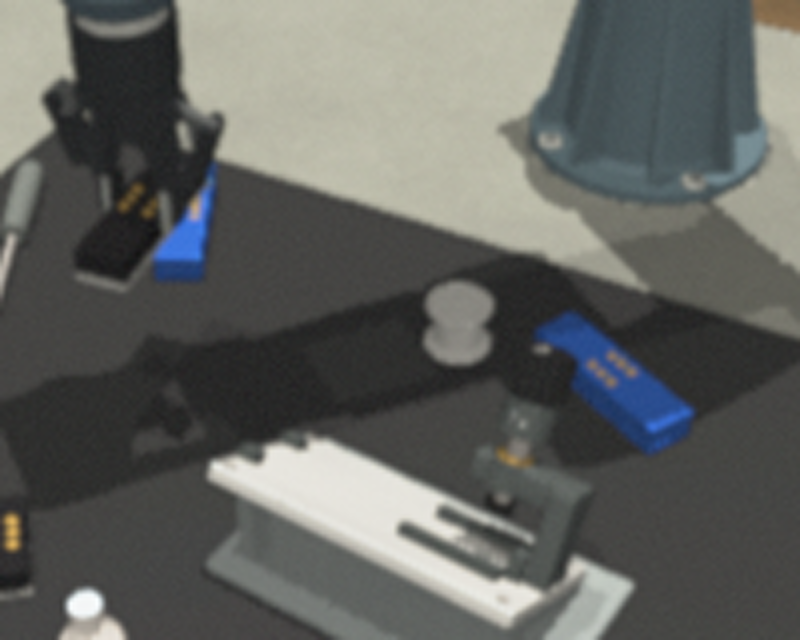

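Emit:
step_arm --motion '[{"delta_pos": [10,23,0],"roll": 0.135},{"delta_pos": [9,22,0],"roll": 0.135},{"delta_pos": [9,22,0],"roll": 0.135},{"delta_pos": [9,22,0],"roll": 0.135},{"delta_pos": [9,22,0],"roll": 0.135},{"delta_pos": [9,22,0],"roll": 0.135},{"delta_pos": [9,22,0],"roll": 0.135},{"delta_pos": [9,23,0],"roll": 0.135},{"delta_pos": [9,23,0],"roll": 0.135},{"delta_pos": [9,23,0],"roll": 0.135}]'

```text
time_s: 5.45
tool_pos: [0.5853, 0.002, 0.1474]
eef_rot: [0.704, 0.037, 0.708, -0.037]
contact_force: [0.3, -0.6, -0.6]
width: 0.0388
```

Emit:
step_arm --motion '[{"delta_pos": [0,0,-25],"roll": 0},{"delta_pos": [0,0,-15],"roll": 0},{"delta_pos": [0,0,0],"roll": 0},{"delta_pos": [0,0,0],"roll": 0}]'

```text
time_s: 5.85
tool_pos: [0.5856, 0.0004, 0.109]
eef_rot: [0.705, 0.04, 0.707, -0.039]
contact_force: [0.9, -0.0, -0.7]
width: 0.0391
```

```bash
python3 look.py c
```

```text
{'time_s': np.float64(5.95), 'joint_pos': array([-0.202,  0.34 ,  1.672, -0.   ,  1.129, -0.09 ]), 'tool_pos': array([0.587, 0.   , 0.111]), 'contact_force': array([ 0.839, -0.057, -1.567]), 'width': np.float64(0.039)}
```

View pics/c_scene.png

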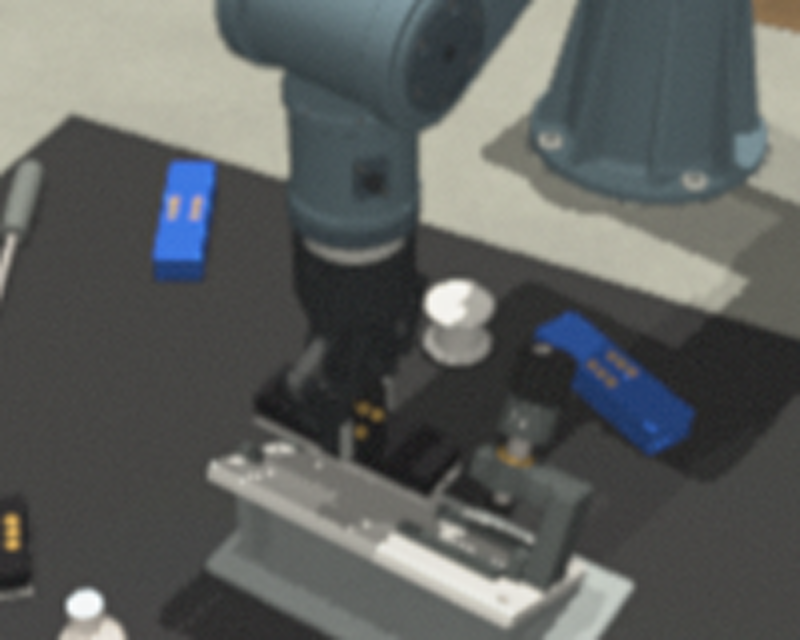

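View pics/c_top.png

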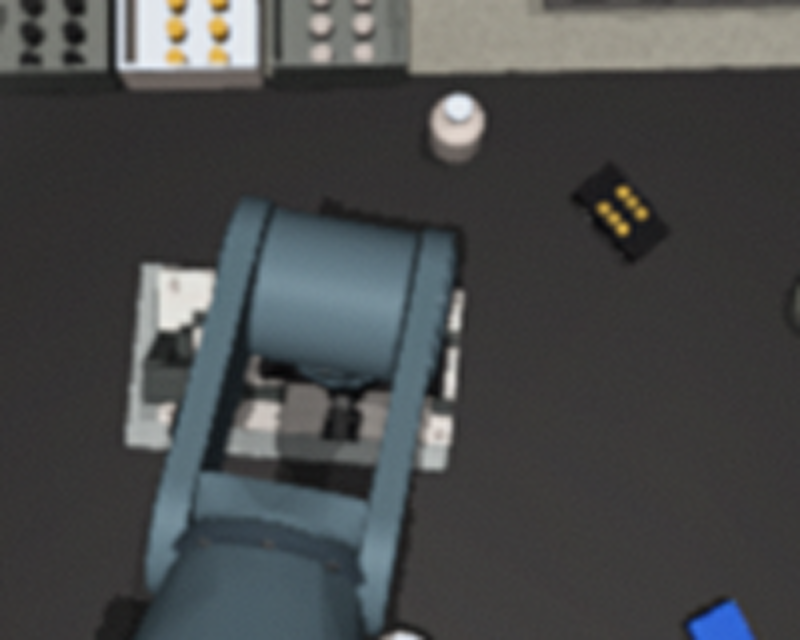

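Emit:
step_arm --motion '[{"delta_pos": [1,1,-16],"roll": 0},{"delta_pos": [0,0,-12],"roll": 0},{"delta_pos": [0,0,0],"roll": 0},{"delta_pos": [0,0,0],"roll": 0}]'

```text
time_s: 6.35
tool_pos: [0.5873, 0.0018, 0.0834]
eef_rot: [0.706, 0.039, 0.706, -0.039]
contact_force: [-8.6, 0.4, 15.1]
width: 0.039
```

Emit:
step_arm --motion '[{"delta_pos": [0,0,-2],"roll": 0},{"delta_pos": [0,0,-1.5],"roll": 0},{"delta_pos": [0,0,0],"roll": 0}]'

```text
time_s: 6.65
tool_pos: [0.5879, 0.0014, 0.081]
eef_rot: [0.706, 0.039, 0.706, -0.04]
contact_force: [-5.6, -2.8, 5.8]
width: 0.0391
```

```bash
python3 - <<'E'
from h import *
p=env.read_camera("scene"); save(p,"d_scene.png",(225,180,325,260),8)
p=env.read_camera("top"); save(p,"d_top.png",(180,150,270,230),8)
for i in range(5):
    p=env.read_camera("top");o=env.get_obs(); print(o["tool_pos"].round(4),o["contact_force"].round(1),o["moment"].round(2),o["time_s"])
E
```

```text
[0.5875 0.0014 0.0798] [-7.9 -1.3 12.6] [ 0.19  0.9  -0.05] 6.8
[0.5875 0.0014 0.0798] [-7.3 -0.7 12.9] [ 0.21  0.9  -0.07] 6.85
[0.5875 0.0014 0.0797] [-7.1 -1.3 12.7] [ 0.25  0.92 -0.07] 6.9
[0.5875 0.0014 0.0797] [-7.5 -0.7 11.7] [ 0.23  0.89 -0.09] 6.95
[0.5875 0.0014 0.0797] [-7.2 -2.  13.3] [ 0.17  0.98 -0.06] 7.0
```

View pics/d_scene.png

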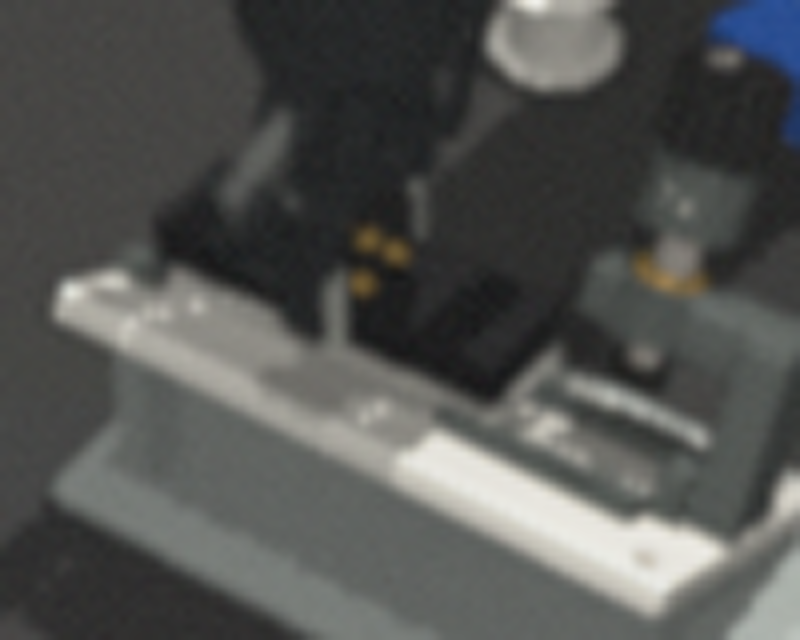

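View pics/d_top.png

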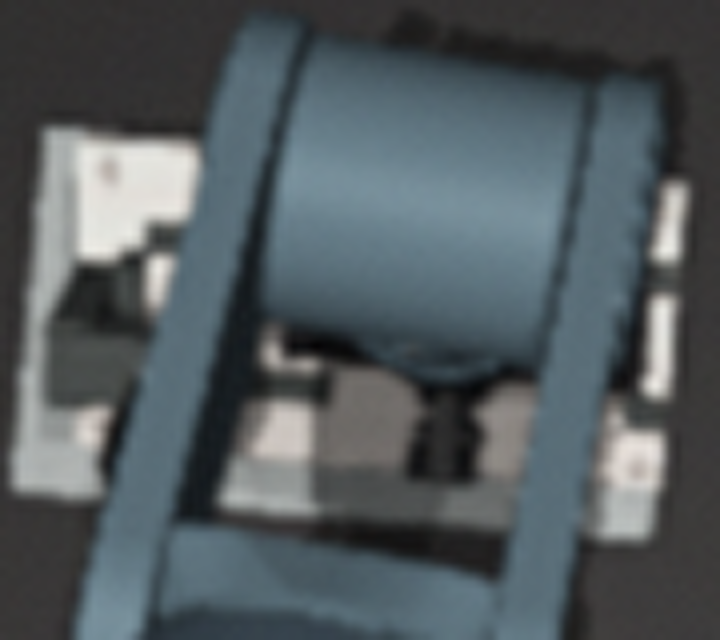

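```bash
cat > ov.py <<'E'
from bed import *
import sys
q=np.load("bed.npy")
def ov(p,mods,name,box,s=8):
    im=cv2.resize(p["image"],None,fx=s,fy=s,interpolation=cv2.INTER_CUBIC)
    def poly(P,c): cv2.polylines(im,[np.int32(proj(p,P)*s+s/2)],True,c,1)
    b=lambda P: w(q,np.array(P)/1e3)
    poly(b([(65,-135,0),(65,99,0),(-65,99,0),(-65,-135,0)]),(0,0,255))
    for y0,y1 in((-5,70),(-135,-119)):
        for x0,x1 in((23,35),(-35,-23)): poly(b([(x0,y0,8),(x1,y0,8),(x1,y1,8),(x0,y1,8)]),(0,255,0))
    for P in mods:
        poly(P[:4],(255,255,0)); poly(P[4:],(0,255,255))
    cv2.imwrite("pics/"+name,im[box[1]*s:box[3]*s,box[0]*s:box[2]*s])
def flat(c,yaw):
    cc,ss=np.cos(yaw),np.sin(yaw)
    C=np.array([(a*.07,b*.02,h) for h in(0,.026) for a,b in((-1,-1),(1,-1),(1,1),(-1,1))])
    return C@np.array([[cc,ss,0],[-ss,cc,0],[0,0,1]])+c
def inbed(x,y,z=0):
    C=np.array([(b*20+x,a*70+y,h+z) for h in(0,26) for a,b in((-1,-1),(1,-1),(1,1),(-1,1))])/1e3
    return w(q,C)
E
python3 - <<'E'
from ov import *
p=env.read_camera("scene"); ov(p,[flat([.5875,.0014,.0737],1.46)],"e_scene.png",(225,180,325,260))
E
```

```text
(no output)
```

View pics/e_scene.png

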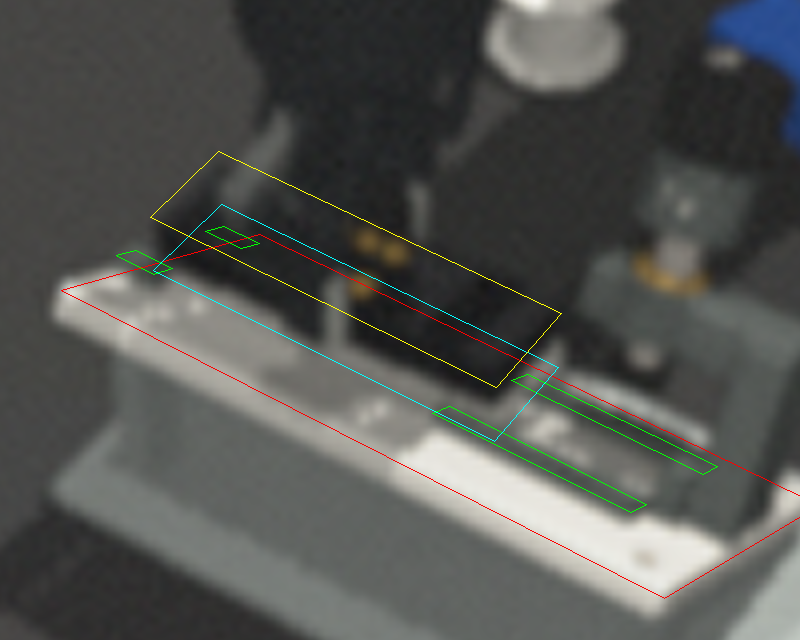

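```bash
python3 - <<'E'
from h import *
p=env.read_camera("scene")
im=p["image"][195:240,240:305].astype(float)
im=255*np.clip(im/255,0,1)**0.5
cv2.imwrite("pics/f.png",cv2.resize(im.astype(np.uint8),None,fx=12,fy=12,interpolation=cv2.INTER_CUBIC))
E
```

```text
(no output)
```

View pics/f.png

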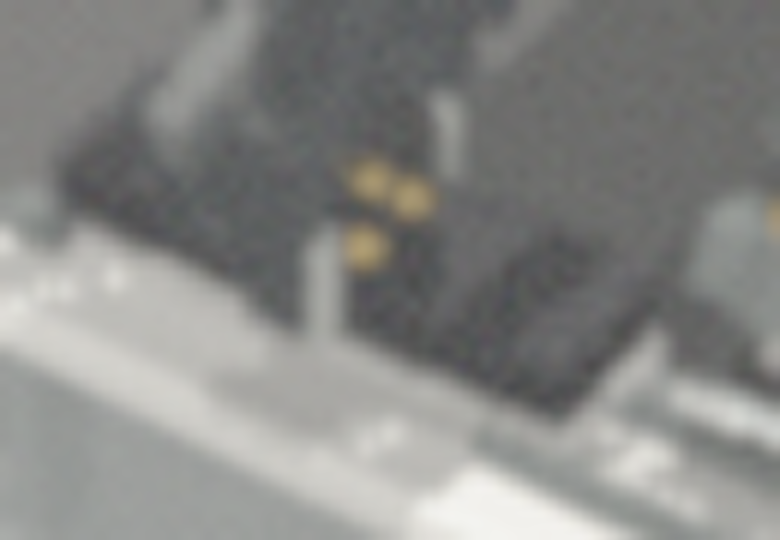

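Emit:
step_arm --motion '[{"delta_pos": [-1,0,3],"roll": 0},{"delta_pos": [0,0,0],"roll": 0}]'

```text
time_s: 7.3
tool_pos: [0.5866, 0.0017, 0.0815]
eef_rot: [0.706, 0.039, 0.706, -0.039]
contact_force: [-0.3, -0.4, -1.1]
width: 0.0391
```

Emit:
step_arm --motion '[{"delta_pos": [0,0,0],"roll": 0},{"delta_pos": [0,0,2],"roll": 0},{"delta_pos": [0,0,2],"roll": 0},{"delta_pos": [0,0,0],"roll": 0},{"delta_pos": [0,0,0],"roll": 0}]' --hand 56

```text
time_s: 7.8
tool_pos: [0.5869, 0.0018, 0.0859]
eef_rot: [0.706, 0.039, 0.706, -0.039]
contact_force: [1.4, 0.0, 0.4]
width: 0.0563
```

```bash
cat > crop.py <<'E'
import sys
from ov import *
n=sys.argv[1]; mods=eval(sys.argv[2]) if len(sys.argv)>2 else []
p=env.read_camera("scene"); p["image"]=(255*(p["image"]/255.)**.6).astype(np.uint8); ov(p,mods,n+"_s.png",(225,170,325,245))
im=p["image"][170:245,225:325]; cv2.imwrite("pics/"+n+"_r.png",cv2.resize(im,None,fx=8,fy=8,interpolation=cv2.INTER_CUBIC))
E
python3 crop.py g "[inbed(0,-57)]"
```

```text
(no output)
```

View pics/g_s.png

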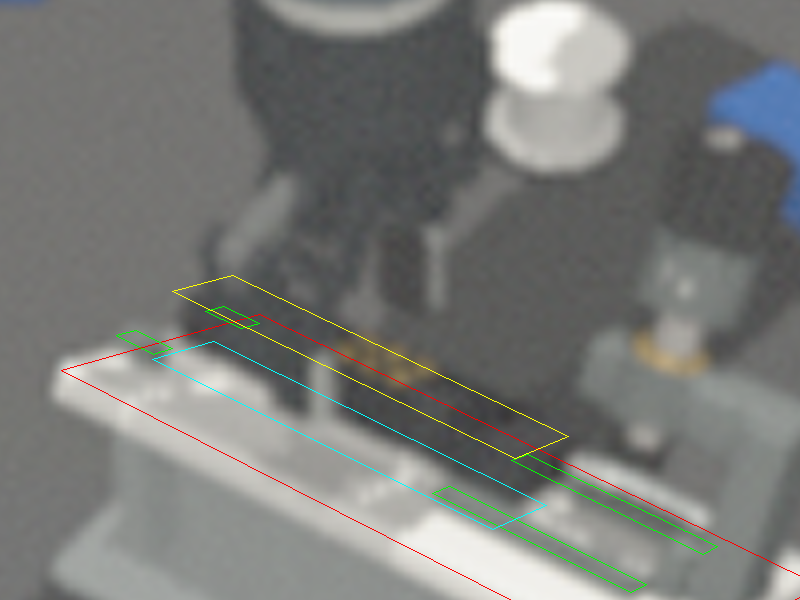

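View pics/g_r.png

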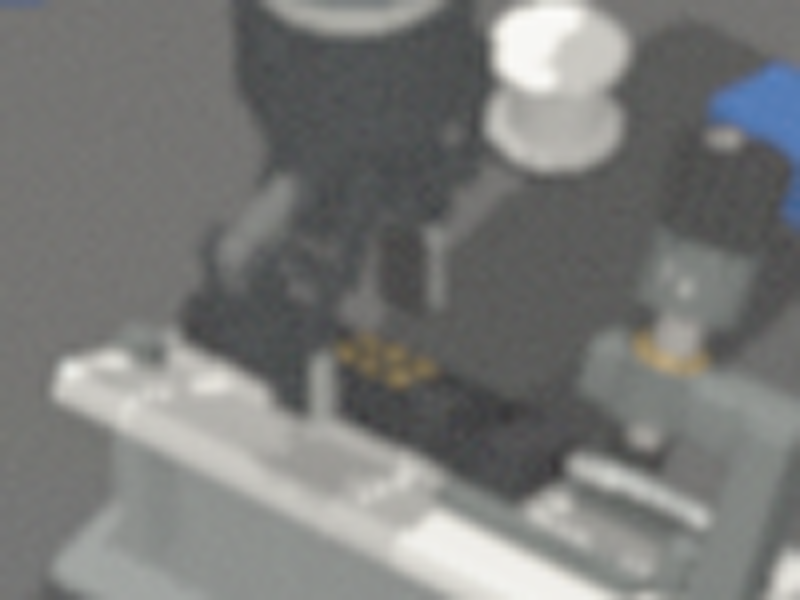

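Emit:
step_arm --motion '[{"delta_pos": [0,0,20],"roll": 0},{"delta_pos": [0,0,40],"roll": 0},{"delta_pos": [0,-40,40],"roll": 0.14},{"delta_pos": [0,-40,10],"roll": 0.143},{"delta_pos": [-10,-40,0],"roll": 0.143},{"delta_pos": [-10,-40,0],"roll": 0.143},{"delta_pos": [-10,-30,0],"roll": 0.143},{"delta_pos": [-10,-20,0],"roll": 0.143},{"delta_pos": [-10,-10,0],"roll": 0.143},{"delta_pos": [0,0,0],"roll": 0.143}]' --hand 70

```text
time_s: 8.85
tool_pos: [0.5356, -0.2153, 0.191]
eef_rot: [0.615, -0.349, 0.615, 0.349]
contact_force: [-0.2, 0.5, 0.2]
width: 0.07
```

```bash
python3 crop.py i "[inbed(0,-57)]"; python3 - <<'E'
from ov import *
p=env.read_camera("top"); save(p,"i_t.png",(180,150,275,225),8); ov(p,[inbed(0,-57)],"i_to.png",(180,150,275,225),8)
o=env.get_obs(); print(o["tool_pos"],o["joint_pos"].round(2),o["time_s"])
E
```

```text
[ 0.53642552 -0.21410493  0.19108404] [-0.59  0.22  1.64  0.    1.28 -1.62] 8.95
```

View pics/i_r.png

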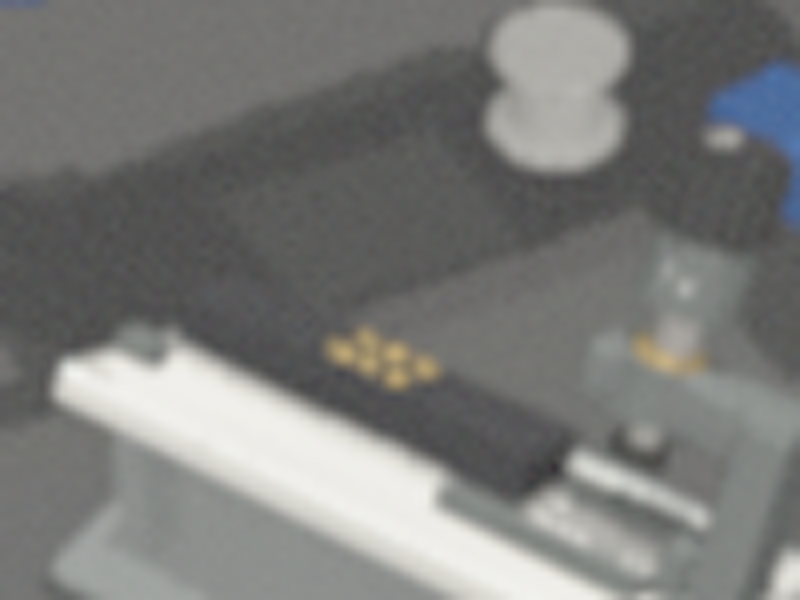

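View pics/i_t.png

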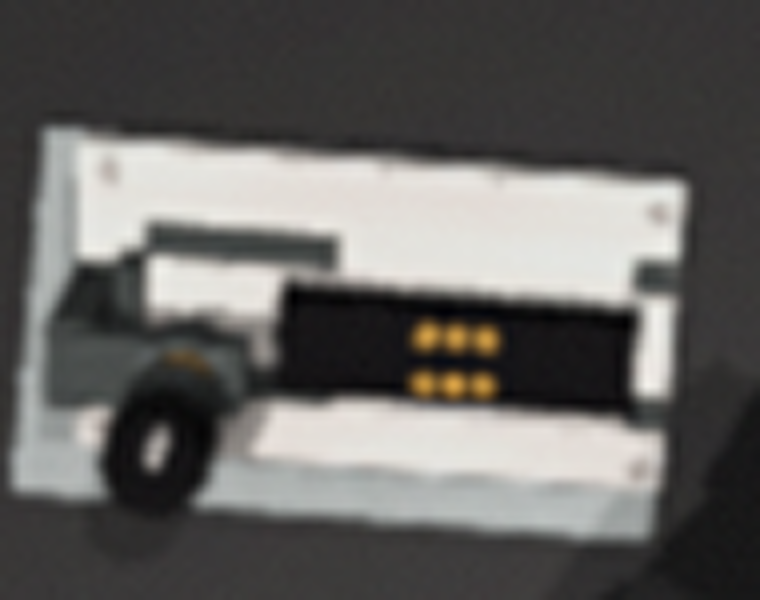

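View pics/i_to.png

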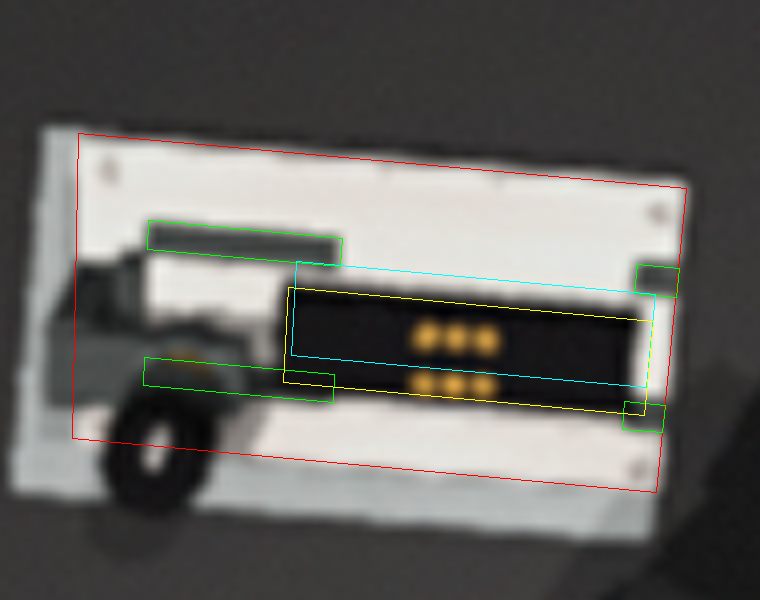

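```bash
cat > mfit.py <<'E'
from ov import *
from scipy.spatial.transform import Rotation as R
t=env.read_camera("top"); s=env.read_camera("scene")
mt=pick("module",t,(237,196)); ms=pick("module",s,(273,215))
print(mt is not None and mt.sum(), ms is not None and ms.sum())
C=np.array([(b*20,a*70,h) for h in(0,26) for a,b in((-1,-1),(1,-1),(1,1),(-1,1))])/1e3
def hullmask(p,P,sh):
    hull=cv2.convexHull(np.float32(proj(p,P))); M=np.zeros(sh,np.uint8)
    cv2.fillConvexPoly(M,np.int32(np.round(hull*16)),255,cv2.LINE_AA,4); return M/255.
def P(v):
    r=R.from_euler("zyx",[v[3],v[4],v[5]]).as_matrix(); return w(q,C@r.T+np.array(v[:3]))
def fit(views,free,v0):
    free=list(free)
    def cost(z):
        v=np.array(v0,float); v[free]=z; return sum(np.abs(hullmask(p,P(v),m.shape)-m).sum() for p,m in views)
    z0=np.array(v0)[free]; st=np.array([.006,.006,.006,.06,.1,.06])[free]
    best=None
    for sg in(1,-1):
        r=minimize(cost,z0,method="Nelder-Mead",options=dict(initial_simplex=np.vstack([z0,z0+sg*np.diag(st)]),xatol=1e-4,fatol=.05,maxiter=600))
        if best is None or r.fun<best.fun: best=r
    return best.x.round(4),round(best.fun,1)
if __name__=="__main__":
    y0=float(sys.argv[1])
    for nm,vs in(("top",[(t,mt)]),("scene",[(s,ms)]),("both",[(t,mt),(s,ms)])):
        if any(m is None for _,m in vs): continue
        print(nm,fit(vs,(0,1,3),[0,y0,0,0,0,0]))
    print("all",fit([(t,mt),(s,ms)],(0,1,2,3,4),[0,y0,0,0,0,0]))
    im=t["image"].copy(); im[mt>0]=im[mt>0]//2+np.array([0,0,120],np.uint8); cv2.imwrite("pics/mm.png",cv2.resize(im[150:225,180:275],None,fx=8,fy=8))
E
python3 mfit.py -0.057
```

```text
669.0 610.0
top (array([-0.0027, -0.0529,  0.0152]), np.float64(108.0))
scene (array([-0.0092, -0.0553, -0.1352]), np.float64(174.4))
both (array([-0.0036, -0.0519, -0.002 ]), np.float64(304.7))
all (array([-0.0013, -0.0525,  0.0007,  0.0251, -0.2591]), np.float64(228.2))
```

View pics/mm.png

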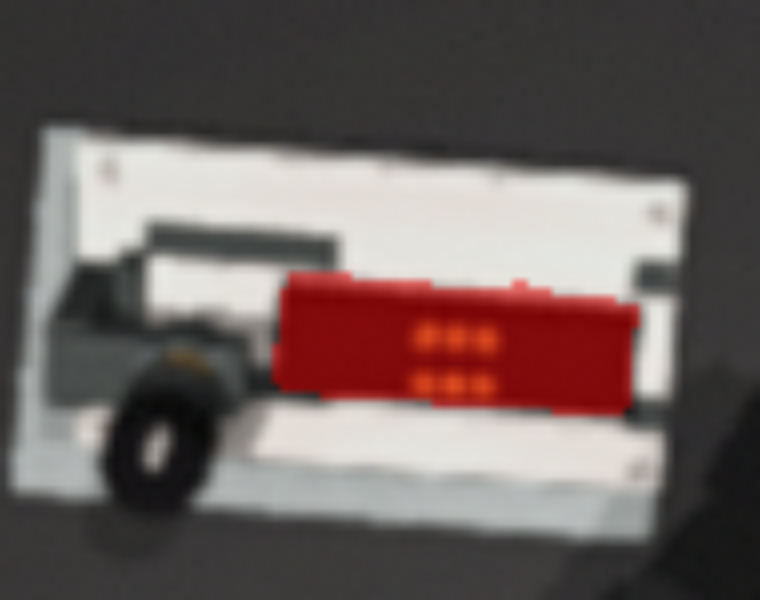

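```bash
python3 - <<'E'
from h import *
from bed import *
q=np.load("bed.npy")
def cents(im):
    hsv=cv2.cvtColor(im,cv2.COLOR_BGR2HSV).astype(int); b=im.astype(int)
    return (b[...,2]-b[...,0]).clip(0)
def spots(im,box,n=6,sig=None,f=8):
    w_=cents(im)[box[1]:box[3],box[0]:box[2]].astype(np.float32)
    w_=cv2.resize(w_,None,fx=f,fy=f,interpolation=cv2.INTER_CUBIC); w_=cv2.GaussianBlur(w_,(0,0),5)
    d=cv2.dilate(w_,np.ones((15,15))); ys,xs=np.where((w_==d)&(w_>20)); o=np.argsort(-w_[ys,xs])[:n]
    return [(((x+.5)/f-.5+box[0]),((y+.5)/f-.5+box[1])) for x,y in zip(xs[o],ys[o])]
t=env.read_camera("top"); s=env.read_camera("scene")
t0=cv2.imread("pics/top0.png"); t0=cv2.resize(t0,(512,384),interpolation=cv2.INTER_AREA)
a=np.array(spots(t0,(298,205,322,235))); print("init",a.round(1).tolist())
b=np.array(spots(t["image"],(225,185,250,203))); print("now top",b.round(1).tolist())
c=np.array(spots(s["image"],(262,205,284,222))); print("now scene",c.round(1).tolist())
# local coords of gold (initial)
G=np.array([at_z(t,u,.026)[:2] for u in a])-[.4955,-.2228]
y=.11; cc,ss=np.cos(y),np.sin(y); L=G@np.array([[cc,-ss],[ss,cc]]); print("local along,across mm",(L*1e3).round(1).tolist())
E
```

```text
init [[312.4, 219.4], [305.7, 216.7], [311.9, 215.9], [306.6, 223.7], [312.8, 222.7], [306.3, 220.1]]
now top [[236.2, 197.7], [232.9, 191.6], [240.2, 191.9], [236.6, 191.7], [232.6, 197.6], [239.8, 197.8]]
now scene [[273.9, 213.8], [267.7, 213.7], [274.2, 216.6], [270.6, 214.6], [277.6, 215.6]]
local along,across mm [[-0.3, -9.1], [11.2, 11.0], [11.0, -9.1], [-11.2, 11.4], [-10.6, -8.7], [0.3, 10.6]]
```

```bash
python3 - <<'E'
from h import *
from ov import *
from scipy.optimize import least_squares
from scipy.spatial.transform import Rotation as R
t=env.read_camera("top"); s=env.read_camera("scene")
def spot_ref(p,guess):
    im=p["image"].astype(float); w_=(im[...,2]-im[...,0]).clip(0); out=[]
    # joint gaussian-mixture fit
    g=np.array(guess); x0,y0=np.floor(g.min(0)-4).astype(int); x1,y1=np.ceil(g.max(0)+5).astype(int)
    Y,X=np.mgrid[y0:y1,x0:x1]; D=w_[y0:y1,x0:x1]
    def f(z):
        m=z[-1]+0*D
        for k in range(len(g)): m=m+z[3*k+2]*np.exp(-((X-z[3*k])**2+(Y-z[3*k+1])**2)/2/z[-2]**2)
        return (m-D).ravel()
    z0=np.r_[np.c_[g,np.full(len(g),80)].ravel(),1.,5.]
    r=least_squares(f,z0); return r.x[:-2].reshape(-1,3)[:,:2],r.x[-2:],np.std(r.fun)
T,i1,_=spot_ref(t,[(240.2,191.9),(236.6,191.7),(232.9,191.6),(239.8,197.8),(236.2,197.7),(232.6,197.6)])
S,i2,_=spot_ref(s,np.array([(340,350),(370,358),(400,378),(370,335),(398,352),(428,368)])/8+[225,170]-.5)
print(T.round(2).tolist(),S.round(2).tolist(),i1,i2)
L=np.array([(x,y,26) for x in(10.1,-10.1) for y in(-11,0,11)])/1e3
def P(v): return w(q,L@R.from_euler("zy",[v[3],v[4]]).as_matrix().T+v[:3])
def res(z,full):
    v=np.r_[z[0],z[1],z[2] if full else 0,z[3],z[4] if full else 0]
    r=[(proj(t,P(v))-T).ravel(),(proj(s,P(v))-S+z[5:7]).ravel()]
    r.append(z[5:7]/1.0); 
    if not full: r.append(z[[2,4]])
    return np.concatenate(r)
for full in(0,1):
    r=least_squares(res,[0,-.053,0,0,0,0,0],args=(full,)); print(full,r.x.round(4),r.cost); print(r.fun.round(2).tolist())
E
```

```text
[[240.27, 191.99], [236.55, 191.71], [232.88, 191.53], [239.89, 197.8], [236.2, 197.69], [232.5, 197.56]] [[267.36, 213.51], [270.65, 214.86], [274.13, 216.75], [270.55, 211.99], [274.01, 213.65], [277.68, 215.5]] [1.12958818 1.10572054] [1.1015082  0.62169333]
0 [-0.0045 -0.0528 -0.      0.0294 -0.     -0.1613 -0.7306] 0.5105750160424072
[-0.12, -0.03, 0.03, 0.02, 0.12, -0.03, 0.01, 0.15, 0.14, 0.03, 0.29, -0.07, -0.03, 0.02, 0.07, 0.27, 0.03, -0.01, 0.19, 0.3, 0.09, 0.2, -0.2, -0.06, -0.16, -0.73, -0.0, -0.0]
1 [-0.0033 -0.0528  0.0028  0.0294  0.0054 -0.2047 -0.0018] 0.18892638200793346
[-0.15, -0.07, -0.02, -0.02, 0.06, -0.08, -0.03, 0.14, 0.1, 0.01, 0.23, -0.08, -0.03, -0.09, 0.07, 0.16, 0.03, -0.12, 0.2, 0.17, 0.11, 0.07, -0.17, -0.19, -0.2, -0.0]
```

Emit:
step_arm --motion '[{"delta_pos": [7,24,0],"roll": 0.085},{"delta_pos": [7,25,0],"roll": 0.085},{"delta_pos": [7,25,-10],"roll": 0.085},{"delta_pos": [7,25,-20],"roll": 0.086},{"delta_pos": [7,25,-20],"roll": 0.086},{"delta_pos": [0,0,-20],"roll": 0},{"delta_pos": [0,0,-20],"roll": 0},{"delta_pos": [0,0,0],"roll": 0}]' --hand 0

```text
time_s: 10.15
tool_pos: [0.5696, -0.0883, 0.0981]
eef_rot: [0.527, -0.469, 0.529, 0.473]
contact_force: [-0.5, -0.5, 0.0]
width: -0.0001
```

```bash
python3 look.py k
```

```text
{'time_s': np.float64(10.25), 'joint_pos': array([-0.36 ,  0.337,  1.698, -0.   ,  1.107, -1.817]), 'tool_pos': array([ 0.572, -0.09 ,  0.101]), 'contact_force': array([ 1.179, -0.772,  0.162]), 'width': np.float64(0.0)}
```

View pics/k_scene.png

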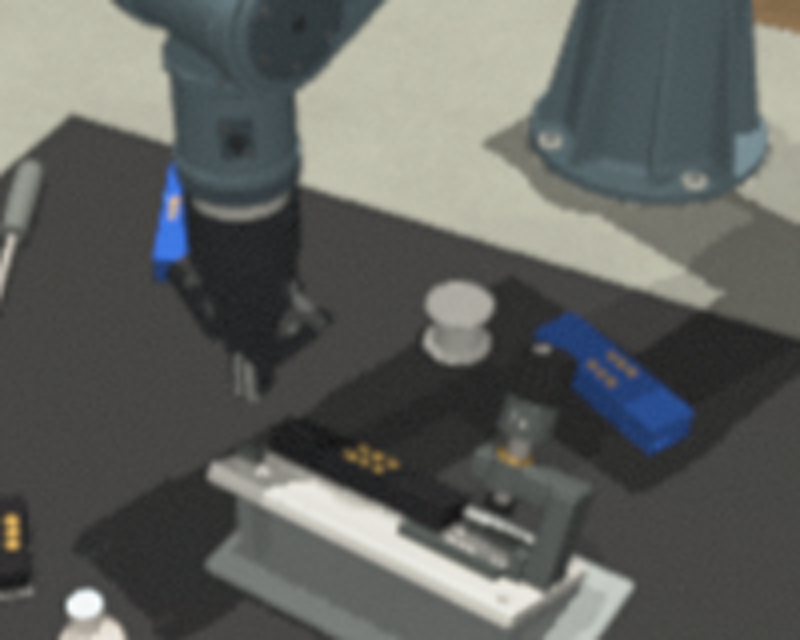

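Emit:
step_arm --motion '[{"delta_pos": [0,0,-18],"roll": 0},{"delta_pos": [0,0,-16],"roll": 0},{"delta_pos": [0,0,0],"roll": 0},{"delta_pos": [0.6,5,0],"roll": 0},{"delta_pos": [0.6,5,0],"roll": 0},{"delta_pos": [0.6,5,0],"roll": 0},{"delta_pos": [0.6,5,0],"roll": 0}]'

```text
time_s: 10.95
tool_pos: [0.5746, -0.0696, 0.068]
eef_rot: [0.528, -0.471, 0.528, 0.47]
contact_force: [-1.8, -3.1, 2.1]
width: -0.0003
```

Emit:
step_arm --motion '[{"delta_pos": [0.6,5,0],"roll": 0},{"delta_pos": [0.6,5,0],"roll": 0},{"delta_pos": [0.5,5,0],"roll": 0},{"delta_pos": [0.5,5,0],"roll": 0}]'

```text
time_s: 11.35
tool_pos: [0.5765, -0.0493, 0.0673]
eef_rot: [0.528, -0.471, 0.528, 0.471]
contact_force: [-1.5, -3.3, 1.9]
width: -0.0001
```

```bash
python3 look.py l
```

```text
{'time_s': np.float64(11.45), 'joint_pos': array([-2.900e-01,  3.860e-01,  1.713e+00,  1.000e-03,  1.042e+00,
       -1.748e+00]), 'tool_pos': array([ 0.576, -0.049,  0.067]), 'contact_force': array([-0.387, -0.691, -0.298]), 'width': np.float64(-0.0)}
```

View pics/l_scene.png

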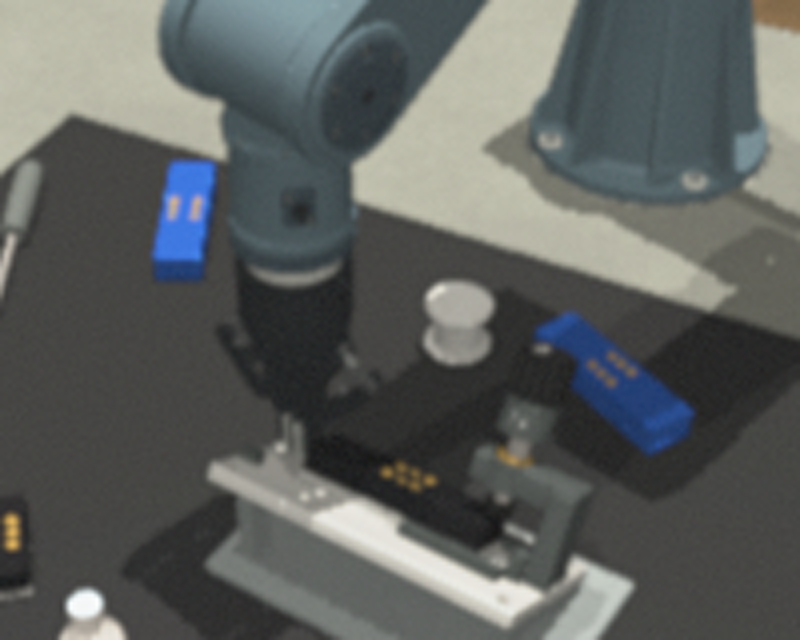

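Emit:
step_arm --motion '[{"delta_pos": [0.6,5,0],"roll": 0},{"delta_pos": [0.6,5,0],"roll": 0},{"delta_pos": [0.5,5,0],"roll": 0},{"delta_pos": [0.3,3,0],"roll": 0},{"delta_pos": [0.2,2,0],"roll": 0}]'

```text
time_s: 11.95
tool_pos: [0.5786, -0.0292, 0.0672]
eef_rot: [0.528, -0.471, 0.528, 0.471]
contact_force: [-0.4, -2.6, 2.1]
width: 0.0
```

Emit:
step_arm --motion '[{"delta_pos": [0.2,2,0],"roll": 0},{"delta_pos": [0.1,1,0],"roll": 0},{"delta_pos": [0,0,0],"roll": 0}]'

```text
time_s: 12.25
tool_pos: [0.5789, -0.0264, 0.0671]
eef_rot: [0.528, -0.471, 0.528, 0.471]
contact_force: [-0.2, -1.7, 1.6]
width: -0.0002
```

Emit:
step_arm --motion '[{"delta_pos": [0.1,1,0],"roll": 0},{"delta_pos": [0.1,1,0],"roll": 0}]'

```text
time_s: 12.45
tool_pos: [0.5791, -0.025, 0.0672]
eef_rot: [0.527, -0.471, 0.528, 0.471]
contact_force: [-1.0, -8.1, 1.8]
width: -0.0001
```

Emit:
step_arm --motion '[{"delta_pos": [0.1,1,0],"roll": 0},{"delta_pos": [0.1,1,0],"roll": 0}]'

```text
time_s: 12.65
tool_pos: [0.5794, -0.0249, 0.0674]
eef_rot: [0.527, -0.472, 0.528, 0.47]
contact_force: [-1.1, -14.7, 2.4]
width: 0.0001
```

Emit:
step_arm --motion '[{"delta_pos": [0.1,0.5,0],"roll": 0},{"delta_pos": [0,0,0],"roll": 0},{"delta_pos": [-1,-10,0],"roll": 0},{"delta_pos": [-2,-20,5],"roll": 0},{"delta_pos": [-10,-20,40],"roll": 0},{"delta_pos": [-20,-30,50],"roll": 0},{"delta_pos": [-30,-30,40],"roll": 0},{"delta_pos": [-30,-20,0],"roll": 0}]'

```text
time_s: 13.45
tool_pos: [0.4969, -0.1444, 0.1923]
eef_rot: [0.529, -0.474, 0.526, 0.468]
contact_force: [0.2, -0.1, -0.1]
width: -0.0001
```

```bash
python3 crop.py m "[inbed(0,0)]"; python3 - <<'E'
from ov import *
p=env.read_camera("top"); save(p,"m_t.png",(180,150,275,225),8)
o=env.get_obs(); print(o["tool_pos"],o["joint_pos"].round(2),o["time_s"])
E
```

```text
[ 0.49246657 -0.14370506  0.18784492] [-0.52  0.09  1.81  0.    1.25 -1.97] 13.55
```

View pics/m_r.png

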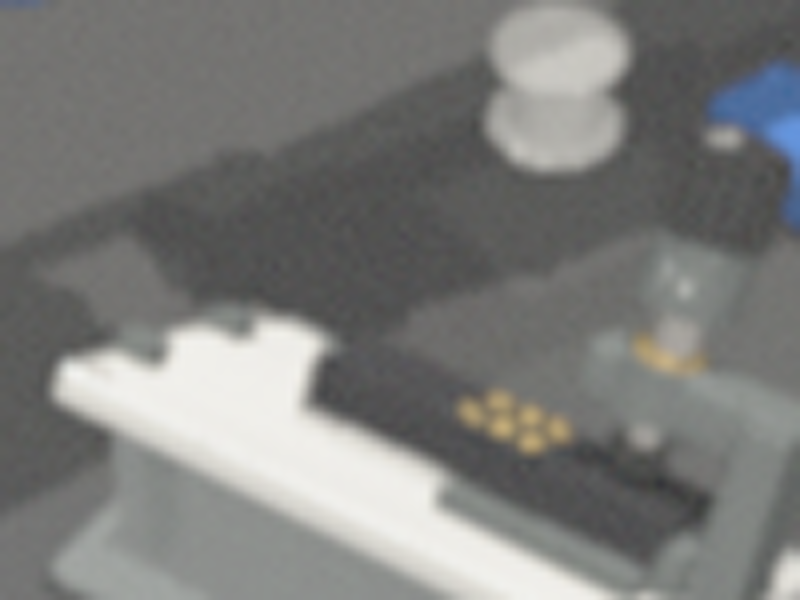

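View pics/m_t.png

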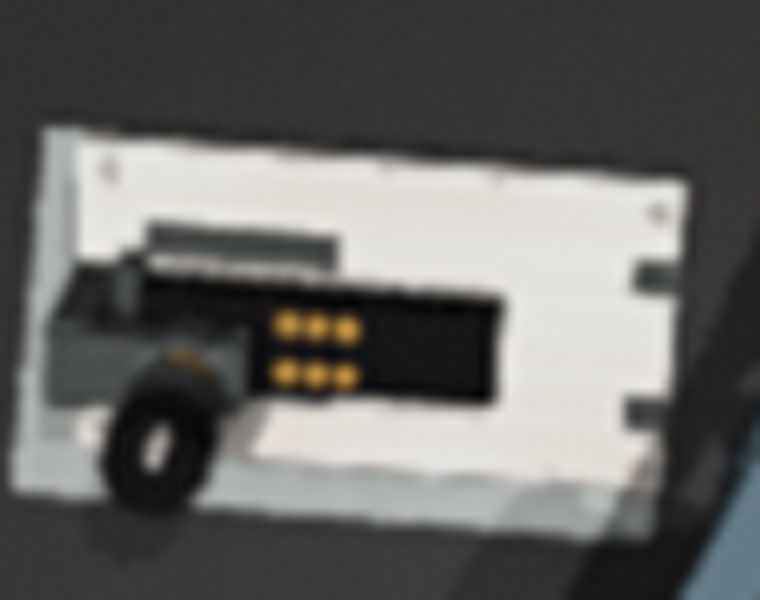

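```bash
cat > gold.py <<'E'
from ov import *
from scipy.optimize import least_squares
from scipy.spatial.transform import Rotation as R
def spot_ref(p,guess):
    im=p["image"].astype(float); w_=(im[...,2]-im[...,0]).clip(0)
    g=np.array(guess); x0,y0=np.floor(g.min(0)-3).astype(int); x1,y1=np.ceil(g.max(0)+4).astype(int)
    Y,X=np.mgrid[y0:y1,x0:x1]; D=w_[y0:y1,x0:x1]
    def f(z):
        m=z[-1]+0*D
        for k in range(len(g)): m=m+z[3*k+2]*np.exp(-((X-z[3*k])**2+(Y-z[3*k+1])**2)/2/z[-2]**2)
        return (m-D).ravel()
    r=least_squares(f,np.r_[np.c_[g,np.full(len(g),80)].ravel(),1.,5.]); return r.x[:-2].reshape(-1,3)[:,:2]
def run(tg,sg,y0):
    t=env.read_camera("top"); s=env.read_camera("scene")
    T=spot_ref(t,np.array(tg)/8+[180,150]-.5); S=spot_ref(s,np.array(sg)/8+[225,170]-.5)
    L=np.array([(x,y,26) for x in(10.1,-10.1) for y in(-11,0,11)])/1e3
    def P(v): return w(q,L@R.from_euler("zy",[v[3],v[4]]).as_matrix().T+v[:3])
    def res(z): return np.concatenate([(proj(t,P(z))-T).ravel(),(proj(s,P(z))-S+z[5:7]).ravel(),z[5:7]])
    r=least_squares(res,[0,y0,0,0,0,0,0]); print(r.x.round(4),r.cost,np.abs(r.fun).max())
E
python3 -c "
from gold import *
run([(347,330),(317,326),(287,324),(345,376),(316,375),(286,373)],[(471,411),(502,427),(531,443),(502,402),(532,416),(562,433)],0)"
```

```text
[-0.004   0.0004  0.0031  0.0104  0.0071 -0.2702  0.0053] 0.20267935521739971 0.31747728536750525
```

```bash
python3 - <<'E'
from ov import *
t=env.read_camera("top"); s=env.read_camera("scene")
for p,uv in((t,(199.4,206.2)),(t,(199.9,205.9))):
    for z in(.183,.186,.189): print(uv,z,at_z(p,np.array(uv),z).round(4))
for z in (.183,.186,.189): print("scene",at_z(s,np.array((315.2,187.)),z).round(4))
for n in("top","scene"):
    p={"top":t,"scene":s}[n]
    for r in env.outline_of("knob_top",p)[:1]:
        print(n,r["box"],r["score"])
save(s,"n_s.png",(295,175,335,225),14); save(t,"n_t.png",(185,190,215,220),20)
E
```

```text
(199.4, 206.2) 0.183 [0.5332 0.1082 0.183 ]
(199.4, 206.2) 0.186 [0.5329 0.1078 0.186 ]
(199.4, 206.2) 0.189 [0.5327 0.1074 0.189 ]
(199.9, 205.9) 0.183 [0.534  0.1068 0.183 ]
(199.9, 205.9) 0.186 [0.5337 0.1064 0.186 ]
(199.9, 205.9) 0.189 [0.5335 0.106  0.189 ]
scene [0.5234 0.1032 0.183 ]
scene [0.5266 0.1043 0.186 ]
scene [0.5299 0.1054 0.189 ]
top [193.7, 198.0, 206.5, 213.0] 0.53
scene [305.6, 184.8, 327.2, 206.4] 0.68
```

View pics/n_s.png

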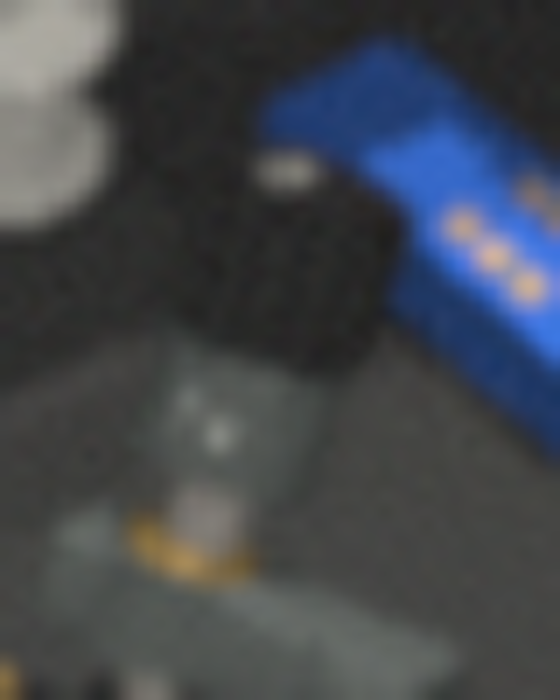

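View pics/n_t.png

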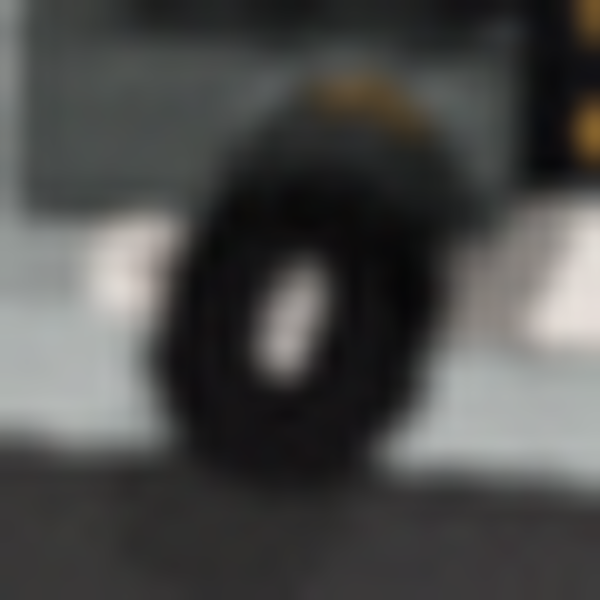

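Emit:
step_arm --motion '[{"delta_pos": [0,10,40],"roll": 0.03},{"delta_pos": [4,25,25],"roll": 0.04},{"delta_pos": [4,30,0],"roll": 0.04},{"delta_pos": [4,35,0],"roll": 0.04},{"delta_pos": [4,35,0],"roll": 0.04},{"delta_pos": [5,35,0],"roll": 0.04},{"delta_pos": [5,35,0],"roll": 0.04},{"delta_pos": [5,30,0],"roll": 0.04},{"delta_pos": [5,15,0],"roll": 0.04},{"delta_pos": [3,3,0],"roll": 0}]' --hand 70

```text
time_s: 14.85
tool_pos: [0.5336, 0.1127, 0.2515]
eef_rot: [0.436, -0.556, 0.437, 0.557]
contact_force: [-0.6, -0.0, 0.5]
width: 0.0703
```

Emit:
step_arm --motion '[{"delta_pos": [0,0,0],"roll": 0},{"delta_pos": [0,0,0],"roll": 0}]'

```text
time_s: 15.05
tool_pos: [0.5334, 0.1098, 0.2517]
eef_rot: [0.438, -0.555, 0.438, 0.555]
contact_force: [-0.1, -0.2, -0.3]
width: 0.07
```

```bash
python3 look.py o
```

```text
{'time_s': np.float64(15.15), 'joint_pos': array([-0.015,  0.096,  1.66 , -0.   ,  1.386, -1.82 ]), 'tool_pos': array([0.533, 0.11 , 0.252]), 'contact_force': array([-0.456,  0.732, -0.05 ]), 'width': np.float64(0.07)}
```

View pics/o_scene.png

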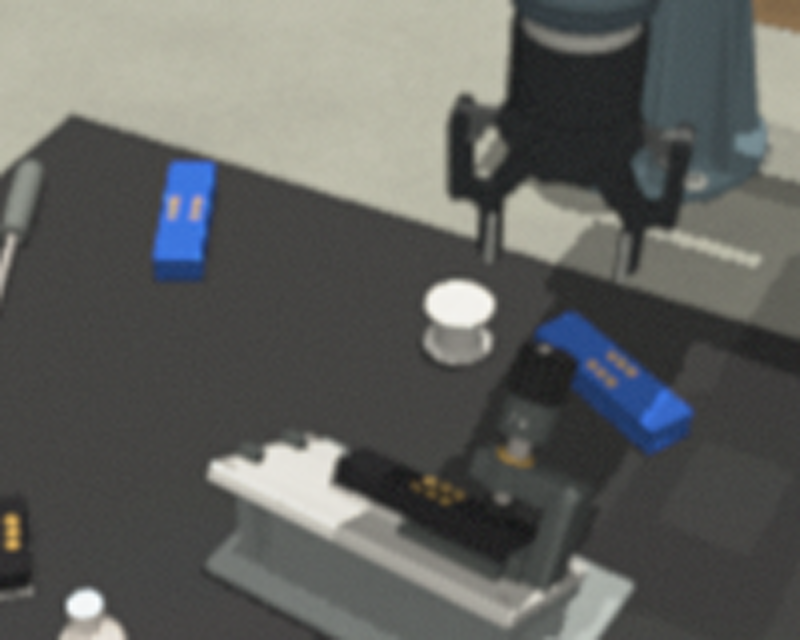

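```bash
python3 - <<'E'
from h import *
p=env.read_camera("scene"); 
T=np.array([.5333,.1099,.2517]); j=np.array([np.cos(1.805),np.sin(1.805),0])
P=[T,[.5333,.1099,.186],[.5296,.1104,.186],[.5276,.1106,.186]]+[T+s*j*.035+[0,0,.009] for s in(1,-1)]
print(((proj(p,P)-[180,100]+.5)*4).round(0).tolist())
E
```

```text
[[555.0, 278.0], [547.0, 359.0], [550.0, 356.0], [551.0, 354.0], [614.0, 275.0], [499.0, 258.0]]
```

Emit:
step_arm --motion '[{"delta_pos": [0,0,-25],"roll": 0},{"delta_pos": [0,0,-30],"roll": 0},{"delta_pos": [0,0,-25],"roll": 0},{"delta_pos": [0,0,-15],"roll": 0},{"delta_pos": [0,0,0],"roll": 0}]'

```text
time_s: 15.7
tool_pos: [0.5319, 0.1103, 0.1549]
eef_rot: [0.437, -0.554, 0.439, 0.556]
contact_force: [-0.5, 0.1, 0.7]
width: 0.0701
```

Emit:
step_arm --motion '[{"delta_pos": [0,0,0],"roll": 0},{"delta_pos": [0,0,0],"roll": 0},{"delta_pos": [0,0,0],"roll": 0},{"delta_pos": [0,0,0],"roll": 0}]' --hand 30 --grip_force 20

```text
time_s: 16.1
tool_pos: [0.5351, 0.1087, 0.1594]
eef_rot: [-0.437, 0.557, -0.438, -0.553]
contact_force: [-0.9, -7.9, 3.9]
width: 0.0402
```

```bash
python3 look.py p;python3 - <<'E'
from h import *
p=env.read_camera("scene"); save(p,"p2.png",(285,130,345,190),12); o=env.get_obs(); print(o["contact_force"],o["moment"],o["width"])
E
```

```text
{'time_s': np.float64(16.2), 'joint_pos': array([-0.015,  0.191,  1.749, -0.004,  1.198, -1.82 ]), 'tool_pos': array([0.535, 0.109, 0.159]), 'contact_force': array([-0.614, -8.639,  3.307]), 'width': np.float64(0.04)}
[-1.95493233 -8.24048055  3.80589698] [-1.68341744  0.02522869 -0.18529696] 0.04016808357497422
```

View pics/p2.png

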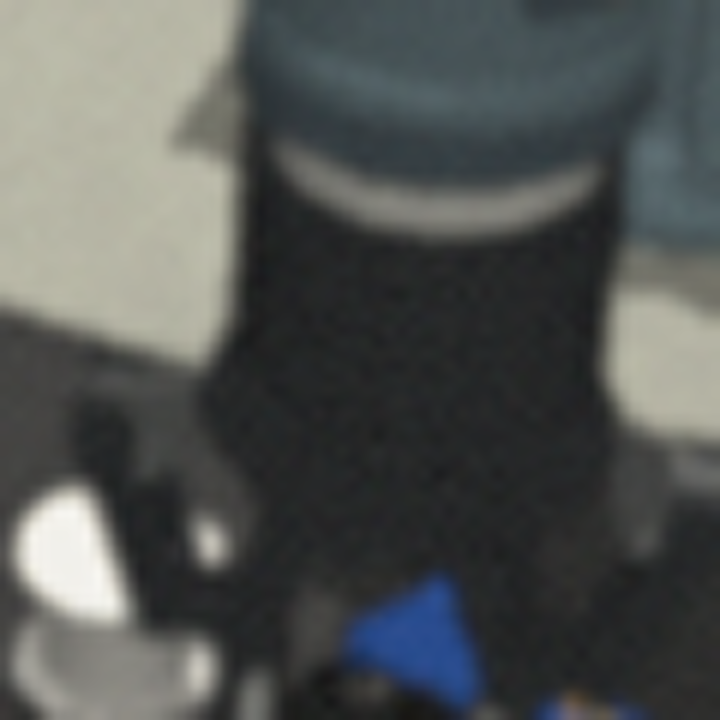

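Emit:
step_arm --motion '[{"delta_pos": [0,-1.5,0],"roll": 0},{"delta_pos": [0,0,0],"roll": 0}]' --grip_force 40

```text
time_s: 16.45
tool_pos: [0.5351, 0.1084, 0.1596]
eef_rot: [-0.438, 0.557, -0.437, -0.554]
contact_force: [-0.9, -3.8, 6.8]
width: 0.0387
```

```bash
cat > kn.py <<'E'
import sys
from h import *
p=env.read_camera("scene"); im=(255*(p["image"][170:225,290:340]/255.)**.6).astype(np.uint8); cv2.imwrite(f"pics/{sys.argv[1]}.png",cv2.resize(im,None,fx=10,fy=10,interpolation=cv2.INTER_CUBIC))
o=env.get_obs(); print({k:np.round(v,3).tolist() for k,v in o.items() if k in("time_s","tool_pos","contact_force","moment","width","joint_pos")}, "jaw",round(o["joint_pos"][0]-o["joint_pos"][5],3))
E
python3 kn.py r1
```

```text
{'time_s': 16.5, 'joint_pos': [-0.017, 0.19, 1.75, -0.002, 1.198, -1.823], 'tool_pos': [0.535, 0.108, 0.16], 'contact_force': [-1.769, -3.589, 6.263], 'moment': [-1.138, 0.063, -0.347], 'width': 0.039} jaw 1.806
```

View pics/r1.png

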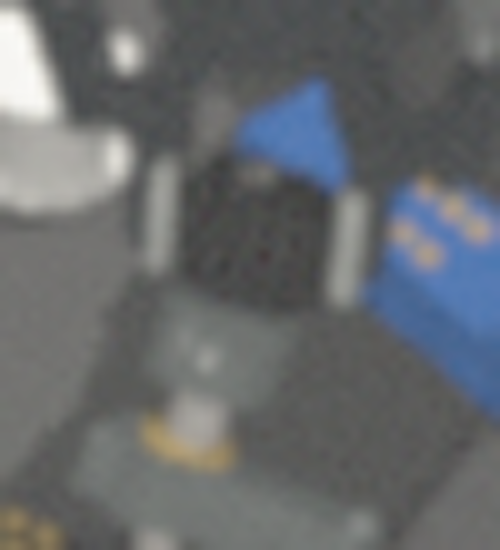

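Emit:
step_arm --motion '[{"delta_pos": [0,-0.5,0],"roll": -0.1},{"delta_pos": [0,0,-0.2],"roll": -0.1},{"delta_pos": [0.1,0,-0.2],"roll": -0.1},{"delta_pos": [0.1,0,-0.2],"roll": -0.1},{"delta_pos": [0.1,0,-0.2],"roll": -0.1},{"delta_pos": [0.1,0,-0.2],"roll": -0.1},{"delta_pos": [0.1,0,-0.2],"roll": -0.1},{"delta_pos": [0,0,0],"roll": 0}]'

```text
time_s: 17.3
tool_pos: [0.5359, 0.1102, 0.1595]
eef_rot: [0.604, -0.372, 0.599, 0.371]
contact_force: [-7.3, -2.2, 13.4]
width: 0.0369
```

```bash
python3 kn.py r2
```

```text
{'time_s': 17.35, 'joint_pos': [-0.016, 0.191, 1.749, 0.003, 1.196, -1.126], 'tool_pos': [0.536, 0.11, 0.159], 'contact_force': [-6.495, -1.84, 12.269], 'moment': [2.69, -0.345, 1.603], 'width': 0.037} jaw 1.11
```

View pics/r2.png

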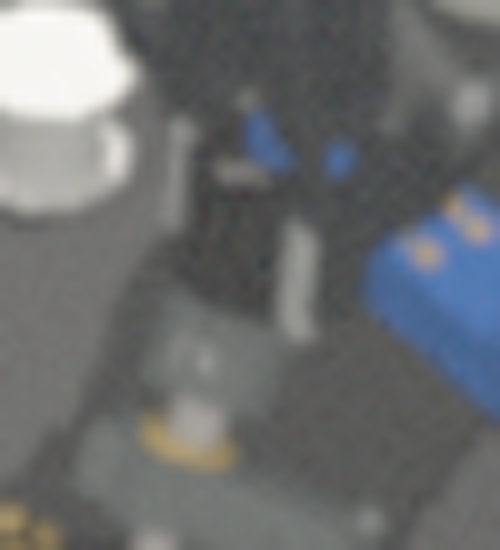

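Emit:
step_arm --motion '[{"delta_pos": [0,0,0],"roll": 0},{"delta_pos": [0,0,0],"roll": 0.1},{"delta_pos": [0,0,0],"roll": 0.15},{"delta_pos": [0,0,0],"roll": 0.15},{"delta_pos": [0,0,0],"roll": 0.15},{"delta_pos": [0,0,0],"roll": 0.15},{"delta_pos": [0,0,0],"roll": 0}]' --hand 56

```text
time_s: 18.05
tool_pos: [0.5345, 0.1091, 0.1567]
eef_rot: [-0.438, 0.556, -0.437, -0.555]
contact_force: [-0.5, -0.3, 0.1]
width: 0.0556
```

```bash
python3 kn.py r3
```

```text
{'time_s': 18.1, 'joint_pos': [-0.017, 0.194, 1.751, 0.0, 1.195, -1.821], 'tool_pos': [0.534, 0.109, 0.157], 'contact_force': [0.436, -0.315, 0.092], 'moment': [0.0, -0.063, -0.016], 'width': 0.056} jaw 1.804
```

View pics/r3.png

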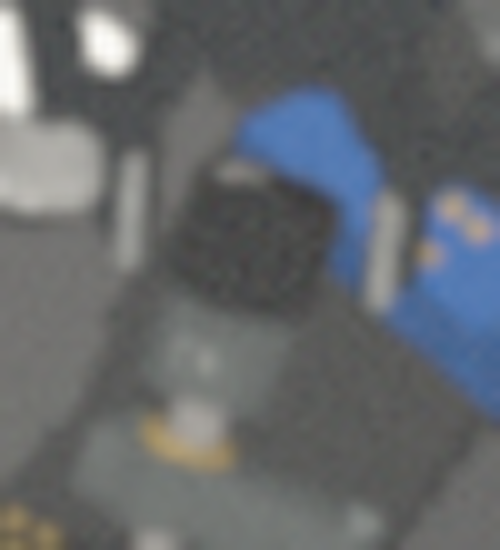

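Emit:
step_arm --motion '[{"delta_pos": [0.5,0,-1],"roll": 0},{"delta_pos": [0,0,0],"roll": 0},{"delta_pos": [0,0,0],"roll": 0},{"delta_pos": [0,0,-0.2],"roll": -0.1},{"delta_pos": [0.1,0,-0.2],"roll": -0.1},{"delta_pos": [0.1,0,-0.2],"roll": -0.1},{"delta_pos": [0.1,0,-0.2],"roll": -0.1},{"delta_pos": [0.1,0,-0.2],"roll": -0.1},{"delta_pos": [0.1,0,-0.2],"roll": -0.1},{"delta_pos": [0,0,0],"roll": -0.1}]' --hand 30

```text
time_s: 19.1
tool_pos: [0.5362, 0.1093, 0.1551]
eef_rot: [0.604, -0.37, 0.601, 0.37]
contact_force: [-0.5, 0.4, 4.1]
width: 0.0374
```

Emit:
step_arm --motion '[{"delta_pos": [0,0,0],"roll": 0},{"delta_pos": [0,0,0],"roll": 0.1},{"delta_pos": [0,0,0],"roll": 0.15},{"delta_pos": [0,0,0],"roll": 0.15},{"delta_pos": [0,0,0],"roll": 0.15},{"delta_pos": [0,0,0],"roll": 0.15},{"delta_pos": [0,0,0],"roll": 0}]' --hand 56

```text
time_s: 19.8
tool_pos: [0.5347, 0.1088, 0.1533]
eef_rot: [0.437, -0.556, 0.437, 0.556]
contact_force: [0.9, -0.5, 0.2]
width: 0.0563
```

```bash
python3 kn.py r4
```

```text
{'time_s': 19.85, 'joint_pos': [-0.017, 0.2, 1.751, -0.0, 1.191, -1.821], 'tool_pos': [0.535, 0.109, 0.153], 'contact_force': [0.673, -0.019, 0.019], 'moment': [0.008, -0.013, -0.03], 'width': 0.056} jaw 1.804
```

View pics/r4.png

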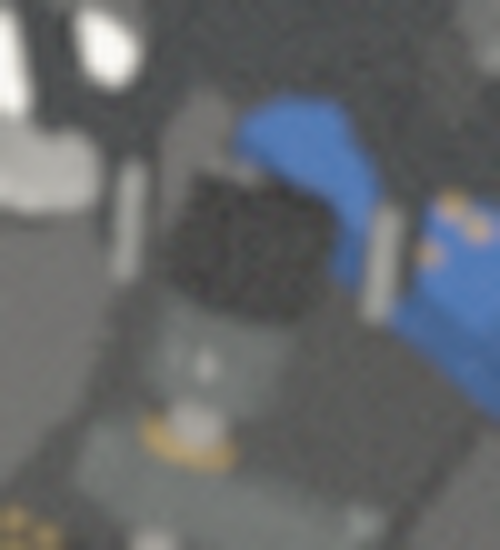

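Emit:
step_arm --motion '[{"delta_pos": [0.5,0,-0.3],"roll": 0},{"delta_pos": [0,0,0],"roll": 0},{"delta_pos": [0,0,0],"roll": 0},{"delta_pos": [0,0,-0.2],"roll": -0.1},{"delta_pos": [0.1,0,-0.2],"roll": -0.1},{"delta_pos": [0.1,0,-0.2],"roll": -0.1},{"delta_pos": [0.1,0,-0.2],"roll": -0.1},{"delta_pos": [0.1,0,-0.2],"roll": -0.1},{"delta_pos": [0.1,0,-0.2],"roll": -0.1},{"delta_pos": [0,0,0],"roll": -0.1}]' --hand 30

```text
time_s: 20.85
tool_pos: [0.5367, 0.1093, 0.153]
eef_rot: [0.603, -0.371, 0.601, 0.371]
contact_force: [-1.6, -0.5, 4.0]
width: 0.0369
```

Emit:
step_arm --motion '[{"delta_pos": [0,0,0],"roll": 0},{"delta_pos": [0,0,0],"roll": 0.1},{"delta_pos": [0,0,0],"roll": 0.15},{"delta_pos": [0,0,0],"roll": 0.15},{"delta_pos": [0,0,0],"roll": 0.15},{"delta_pos": [0,0,0],"roll": 0.15},{"delta_pos": [0,0,0],"roll": 0}]' --hand 56

```text
time_s: 21.55
tool_pos: [0.5357, 0.1091, 0.1517]
eef_rot: [0.437, -0.556, 0.437, 0.556]
contact_force: [-1.2, -0.0, 0.8]
width: 0.0562
```

```bash
sed -i 's/170:225,290:340/170:235,285:340/' kn.py; python3 kn.py r5
```

```text
{'time_s': 21.6, 'joint_pos': [-0.017, 0.204, 1.75, 0.001, 1.188, -1.822], 'tool_pos': [0.536, 0.109, 0.152], 'contact_force': [0.531, -0.035, -0.285], 'moment': [-0.044, 0.014, 0.054], 'width': 0.056} jaw 1.805
```

View pics/r5.png

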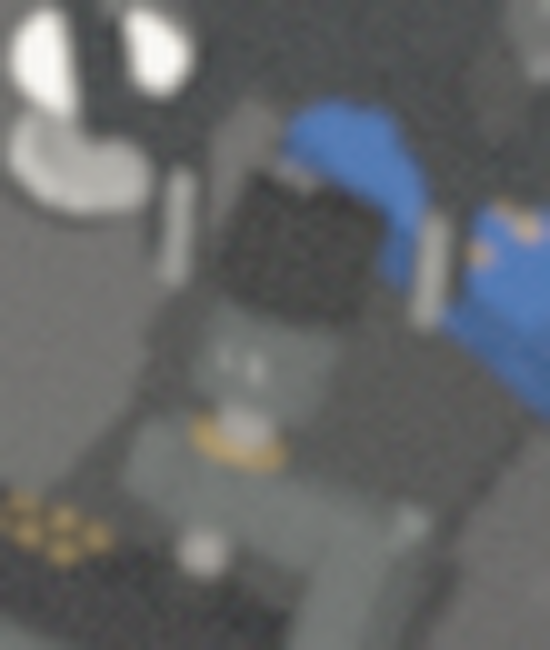

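```bash
cat > sink.py <<'E'
from h import *
ref=cv2.cvtColor(cv2.resize(cv2.imread("pics/scene0.png"),(512,384),interpolation=cv2.INTER_AREA),cv2.COLOR_BGR2GRAY)
def sink(im):
    g=cv2.cvtColor(im,cv2.COLOR_BGR2GRAY)
    f=8; a=cv2.resize(ref[190:222,295:330].astype(np.float32),None,fx=f,fy=f,interpolation=cv2.INTER_CUBIC); b=cv2.resize(g[190:222,295:330].astype(np.float32),None,fx=f,fy=f,interpolation=cv2.INTER_CUBIC)
    y0,y1,x0,x1=[v*f for v in(9,20,6,20)]
    T=a[y0:y1,x0:x1]; m=cv2.matchTemplate(b,T,cv2.TM_CCOEFF_NORMED); _,s,_,l=cv2.minMaxLoc(m)
    return (l[0]-x0)/f,(l[1]-y0)/f,round(s,3)
if __name__=="__main__":
    print(sink(env.read_camera("scene")["image"]))
    p=env.read_camera("scene")
    q=np.load("bed.npy")
    from bed import *
    print(np.diff(proj(p,w(q,[[18e-3,45e-3,.1],[18e-3,45e-3,.095]])),axis=0)/2)
E
python3 sink.py
```

```text
(-0.375, 1.25, 0.912)
[[-0.3016768  0.8975398]]
```

Emit:
step_arm --motion '[{"delta_pos": [0,0,-0.5],"roll": 0},{"delta_pos": [0,0,0],"roll": 0},{"delta_pos": [0,0,0],"roll": 0},{"delta_pos": [0,0,-0.2],"roll": -0.1},{"delta_pos": [0.1,0,-0.2],"roll": -0.1},{"delta_pos": [0.1,0,-0.2],"roll": -0.1},{"delta_pos": [0.1,0,-0.2],"roll": -0.1},{"delta_pos": [0.1,0,-0.2],"roll": -0.1},{"delta_pos": [0.1,0,-0.2],"roll": -0.1},{"delta_pos": [0,0,0],"roll": -0.1}]' --hand 30

```text
time_s: 22.7
tool_pos: [0.5369, 0.1102, 0.152]
eef_rot: [0.603, -0.37, 0.601, 0.372]
contact_force: [-4.7, 0.3, 9.9]
width: 0.0371
```

```bash
python3 kn.py r6; python3 sink.py
```

```text
{'time_s': 22.75, 'joint_pos': [-0.016, 0.205, 1.749, 0.003, 1.186, -1.116], 'tool_pos': [0.537, 0.11, 0.152], 'contact_force': [-7.758, -3.472, 11.97], 'moment': [2.212, -0.054, 1.46], 'width': 0.037} jaw 1.1
(-0.625, 1.875, 0.898)
[[-0.3016768  0.8975398]]
```

View pics/r6.png

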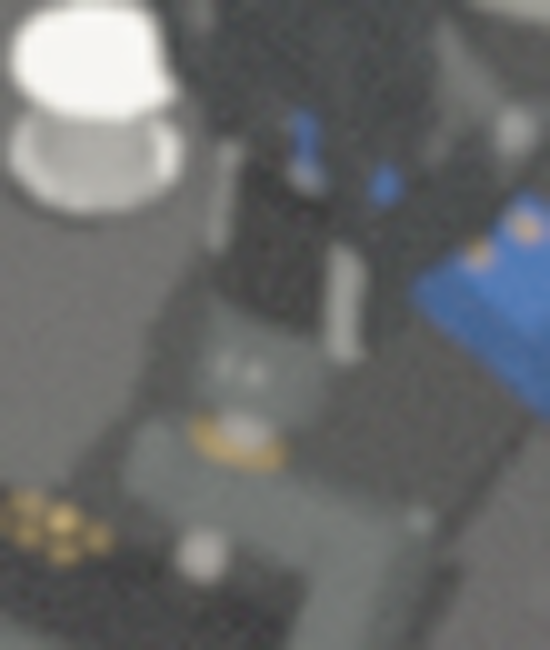

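Emit:
step_arm --motion '[{"delta_pos": [0,0,0],"roll": 0},{"delta_pos": [0,0,0],"roll": 0.1},{"delta_pos": [0,0,0],"roll": 0.15},{"delta_pos": [0,0,0],"roll": 0.15},{"delta_pos": [0,0,0],"roll": 0.15},{"delta_pos": [0,0,0],"roll": 0.15},{"delta_pos": [0,0,0],"roll": 0}]' --hand 56

```text
time_s: 23.55
tool_pos: [0.5362, 0.1092, 0.15]
eef_rot: [0.437, -0.555, 0.437, 0.556]
contact_force: [-0.2, -0.3, -0.8]
width: 0.0564
```

Emit:
step_arm --motion '[{"delta_pos": [0,0,-0.5],"roll": 0},{"delta_pos": [0,0,0],"roll": 0},{"delta_pos": [0,0,0],"roll": 0},{"delta_pos": [0,0,-0.2],"roll": -0.1},{"delta_pos": [0.1,0,-0.2],"roll": -0.1},{"delta_pos": [0.1,0,-0.2],"roll": -0.1},{"delta_pos": [0.1,0,-0.2],"roll": -0.1}]' --hand 30

```text
time_s: 24.25
tool_pos: [0.5377, 0.109, 0.1493]
eef_rot: [0.542, -0.456, 0.54, 0.455]
contact_force: [-1.6, -3.5, 7.5]
width: 0.0373
```

```bash
python3 kn.py r7; python3 sink.py
```

```text
{'time_s': 24.3, 'joint_pos': [-0.017, 0.209, 1.749, 0.001, 1.181, -1.414], 'tool_pos': [0.538, 0.109, 0.149], 'contact_force': [2.506, -4.288, -0.205], 'moment': [0.611, -0.665, 0.583], 'width': 0.037} jaw 1.397
(-0.75, 1.875, 0.907)
[[-0.3016768  0.8975398]]
```

View pics/r7.png

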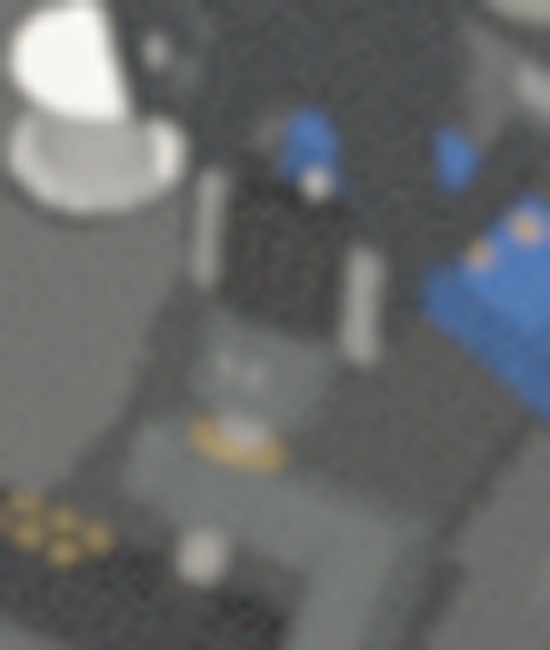

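Emit:
step_arm --motion '[{"delta_pos": [0.1,0,-0.2],"roll": -0.1},{"delta_pos": [0.1,0,-0.2],"roll": -0.1},{"delta_pos": [0,0,0],"roll": -0.1},{"delta_pos": [0,0,0],"roll": 0}]'

```text
time_s: 24.8
tool_pos: [0.5378, 0.1104, 0.15]
eef_rot: [0.603, -0.372, 0.6, 0.372]
contact_force: [-2.3, -1.1, 6.8]
width: 0.037
```

```bash
python3 kn.py r8; python3 sink.py
```

```text
{'time_s': 24.85, 'joint_pos': [-0.016, 0.209, 1.749, 0.003, 1.181, -1.127], 'tool_pos': [0.538, 0.11, 0.15], 'contact_force': [-3.231, -2.34, 6.899], 'moment': [2.835, -0.984, 1.737], 'width': 0.037} jaw 1.111
(-0.75, 2.25, 0.905)
[[-0.3016768  0.8975398]]
```

View pics/r8.png

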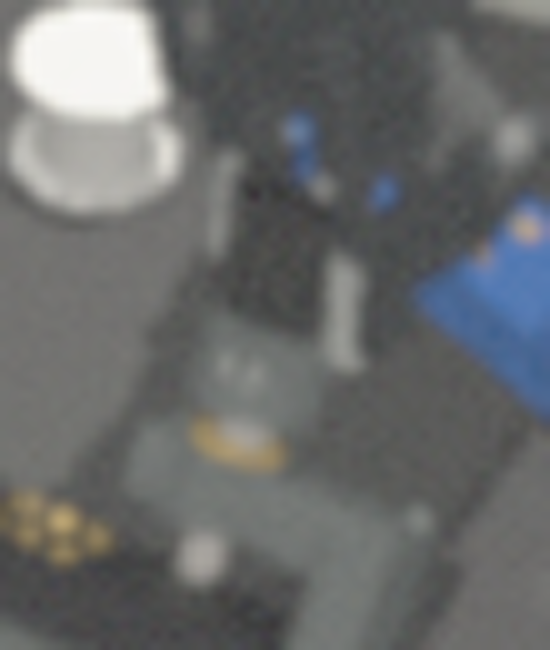

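Emit:
step_arm --motion '[{"delta_pos": [0,0,0],"roll": 0},{"delta_pos": [0,0,0],"roll": 0.1},{"delta_pos": [0,0,0],"roll": 0.15},{"delta_pos": [0,0,0],"roll": 0.15},{"delta_pos": [0,0,0],"roll": 0.15},{"delta_pos": [0,0,0],"roll": 0.15},{"delta_pos": [0,0,0],"roll": 0}]' --hand 56

```text
time_s: 25.65
tool_pos: [0.5363, 0.1092, 0.1482]
eef_rot: [0.437, -0.555, 0.437, 0.556]
contact_force: [-0.5, -0.2, 0.6]
width: 0.0558
```

Emit:
step_arm --motion '[{"delta_pos": [0,0,-0.5],"roll": 0},{"delta_pos": [0,0,0],"roll": 0},{"delta_pos": [0,0,0],"roll": 0},{"delta_pos": [0,0,-0.2],"roll": -0.1},{"delta_pos": [0.1,0,-0.2],"roll": -0.1},{"delta_pos": [0.1,0,-0.2],"roll": -0.1},{"delta_pos": [0,0,0],"roll": -0.1}]' --hand 30

```text
time_s: 26.35
tool_pos: [0.5378, 0.1089, 0.1479]
eef_rot: [0.541, -0.456, 0.54, 0.455]
contact_force: [0.6, -9.7, 0.1]
width: 0.0368
```

```bash
python3 kn.py r9; python3 sink.py
```

```text
{'time_s': 26.4, 'joint_pos': [-0.017, 0.212, 1.75, -0.0, 1.179, -1.413], 'tool_pos': [0.538, 0.109, 0.148], 'contact_force': [2.757, -2.191, 0.282], 'moment': [0.376, -0.398, 0.365], 'width': 0.037} jaw 1.396
(-0.875, 2.5, 0.905)
[[-0.3016768  0.8975398]]
```

View pics/r9.png

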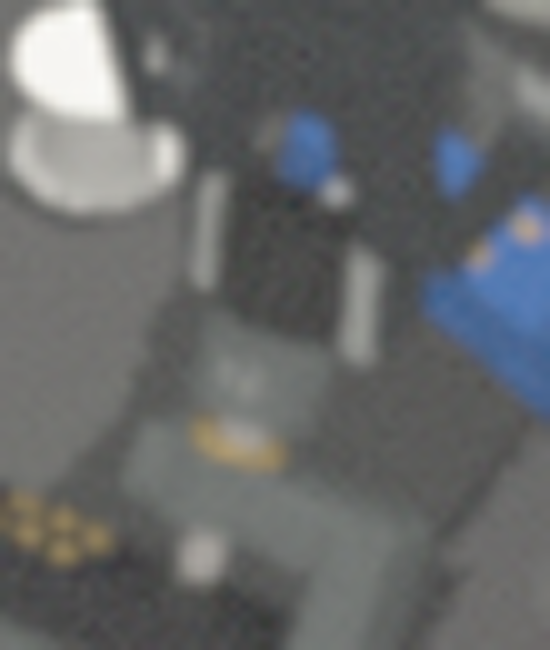

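Emit:
step_arm --motion '[{"delta_pos": [0.1,0,-0.2],"roll": -0.1},{"delta_pos": [0.1,0,-0.2],"roll": -0.1},{"delta_pos": [0,0,0],"roll": -0.1}]'

```text
time_s: 26.8
tool_pos: [0.5376, 0.1103, 0.1484]
eef_rot: [0.602, -0.371, 0.601, 0.372]
contact_force: [-21.3, -4.1, 32.2]
width: 0.0371
```

```bash
python3 kn.py r10; python3 sink.py
```

```text
{'time_s': 26.85, 'joint_pos': [-0.016, 0.211, 1.749, 0.003, 1.183, -1.118], 'tool_pos': [0.537, 0.11, 0.149], 'contact_force': [-9.582, -1.155, 14.08], 'moment': [1.673, 0.643, 1.03], 'width': 0.037} jaw 1.102
(-1.125, 2.875, 0.89)
[[-0.3016768  0.8975398]]
```

View pics/r10.png

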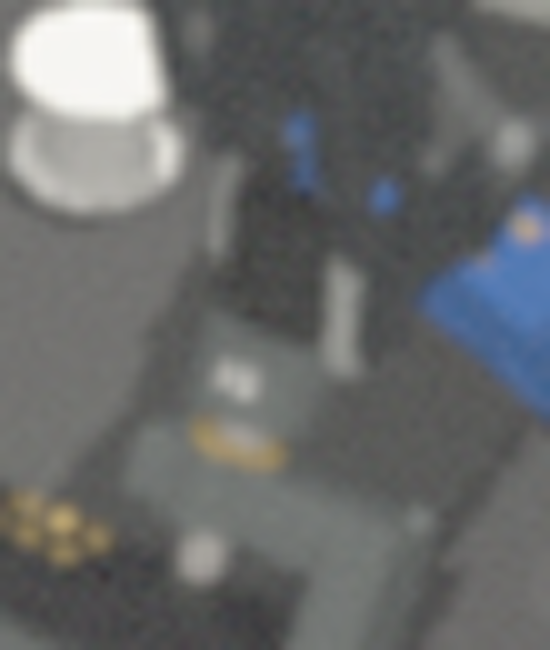

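Emit:
step_arm --motion '[{"delta_pos": [0,0,0],"roll": 0},{"delta_pos": [0,0,0],"roll": 0.1},{"delta_pos": [0,0,0],"roll": 0.15},{"delta_pos": [0,0,0],"roll": 0.1},{"delta_pos": [0,0,0],"roll": 0}]' --hand 60

```text
time_s: 27.45
tool_pos: [0.5369, 0.109, 0.1468]
eef_rot: [0.527, -0.471, 0.528, 0.471]
contact_force: [0.5, 0.2, -0.1]
width: 0.0599
```

```bash
python3 kn.py r11; python3 sink.py; python3 - <<'E'
from h import *
p=env.read_camera("scene"); save(p,"s11.png",(297,190,327,220),20)
for n in("tab",): 
    for r in env.outline_of(n,p)[:3]: print(n,r["score"],r["box"],r["pixels"].sum())
E
```

```text
{'time_s': 27.5, 'joint_pos': [-0.017, 0.213, 1.75, 0.0, 1.179, -1.472], 'tool_pos': [0.537, 0.109, 0.147], 'contact_force': [-0.196, -0.219, 0.843], 'moment': [-0.011, 0.01, 0.036], 'width': 0.06} jaw 1.455
(-1.125, 2.625, 0.917)
[[-0.3016768  0.8975398]]
```

View pics/s11.png

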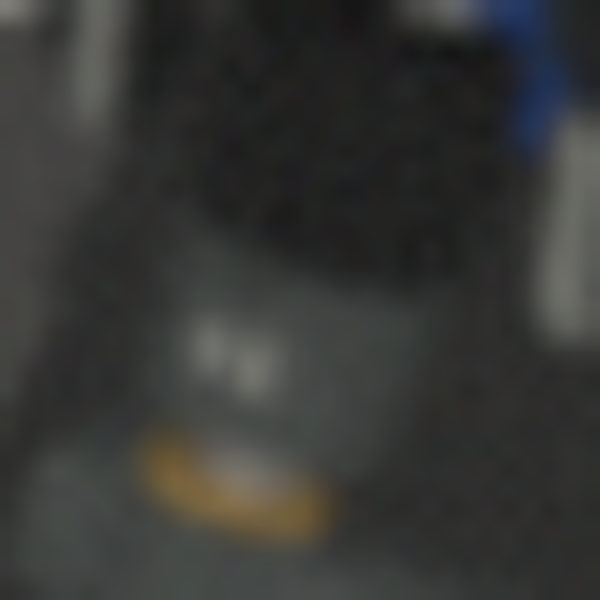

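Emit:
step_arm --motion '[{"delta_pos": [0,0,-0.5],"roll": 0.1},{"delta_pos": [0,0,0],"roll": 0.15},{"delta_pos": [0,0,0],"roll": 0.1},{"delta_pos": [0,0,0],"roll": 0}]'

```text
time_s: 28.1
tool_pos: [0.5373, 0.1088, 0.1467]
eef_rot: [0.438, -0.555, 0.438, 0.555]
contact_force: [-0.4, 0.4, 0.3]
width: 0.0602
```

Emit:
step_arm --motion '[{"delta_pos": [0,0,-0.5],"roll": 0},{"delta_pos": [0,0,0],"roll": 0},{"delta_pos": [0,0,0],"roll": 0},{"delta_pos": [0,0,-0.2],"roll": -0.1},{"delta_pos": [0.1,0,-0.2],"roll": -0.1},{"delta_pos": [0.1,0,-0.2],"roll": -0.1}]' --hand 30

```text
time_s: 28.7
tool_pos: [0.5383, 0.1084, 0.1462]
eef_rot: [0.517, -0.483, 0.517, 0.482]
contact_force: [1.3, 1.6, 1.7]
width: 0.0373
```

```bash
python3 kn.py r12; python3 sink.py; python3 - <<'E'
from h import *
p=env.read_camera("scene"); p["image"]=(255*(p["image"]/255.)**.6).astype(np.uint8); save(p,"s12.png",(297,190,327,220),20)
E
```

```text
{'time_s': 28.75, 'joint_pos': [-0.017, 0.215, 1.75, -0.0, 1.175, -1.513], 'tool_pos': [0.538, 0.109, 0.146], 'contact_force': [1.116, -4.48, 0.674], 'moment': [-0.251, -0.199, 0.119], 'width': 0.037} jaw 1.496
(-1.375, 2.875, 0.865)
[[-0.3016768  0.8975398]]
```

View pics/s12.png

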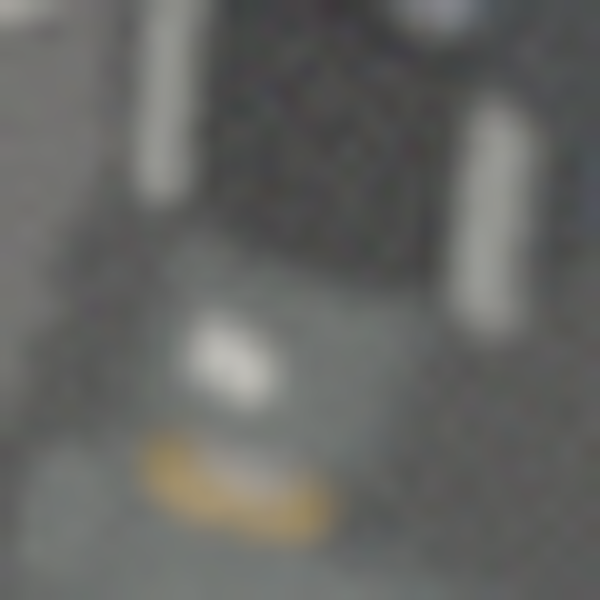

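```bash
cat > tabp.py <<'E'
from bed import *
q=np.load("bed.npy"); p=env.read_camera("scene")
for nm,sc in(("init",0),("now",3.1)):
    z=q[3]-.034-.012-.0025*sc
    for x in(.018,.030): print(nm,x,proj(p,w(q,[[x,.045,z],[x,.040,z],[x,.050,z],[x,.045,z+.0035],[x,.045,z-.0035]])).round(1).tolist())
E
python3 tabp.py
```

```text
init 0.018 [[308.5, 205.9], [306.8, 205.1], [310.3, 206.6], [309.0, 204.6], [308.1, 207.1]]
init 0.03 [[306.6, 206.5], [304.9, 205.8], [308.3, 207.3], [307.0, 205.3], [306.2, 207.8]]
now 0.018 [[307.6, 208.7], [305.9, 207.9], [309.3, 209.4], [308.0, 207.4], [307.2, 209.9]]
now 0.03 [[305.7, 209.4], [303.9, 208.6], [307.4, 210.1], [306.1, 208.1], [305.2, 210.6]]
```

Emit:
step_arm --motion '[{"delta_pos": [0.1,0,-0.2],"roll": -0.1},{"delta_pos": [0.1,0,-0.2],"roll": -0.1},{"delta_pos": [0,0,0],"roll": -0.1}]'

```text
time_s: 29.25
tool_pos: [0.5388, 0.1098, 0.146]
eef_rot: [0.584, -0.401, 0.581, 0.401]
contact_force: [3.0, -1.4, 1.5]
width: 0.0372
```

```bash
cat > chk.py <<'E'
import sys
from h import *
import sink
p=env.read_camera("scene"); print(sink.sink(p["image"])); g=cv2.cvtColor(p["image"],cv2.COLOR_BGR2GRAY)
p["image"]=(255*(p["image"]/255.)**.6).astype(np.uint8); save(p,sys.argv[1]+".png",(292,180,332,220),14)
o=env.get_obs(); print({k:np.round(v,3).tolist() for k,v in o.items() if k in("time_s","tool_pos","contact_force","moment","width")}, "jaw",round(o["joint_pos"][0]-o["joint_pos"][5],3))
E
python3 chk.py s13
```

```text
(-2.5, 3.5, 0.82)
{'time_s': 29.3, 'tool_pos': [0.539, 0.11, 0.146], 'contact_force': [2.025, -3.372, 4.271], 'moment': [2.245, -1.293, 1.698], 'width': 0.037} jaw 1.203
```

View pics/s13.png

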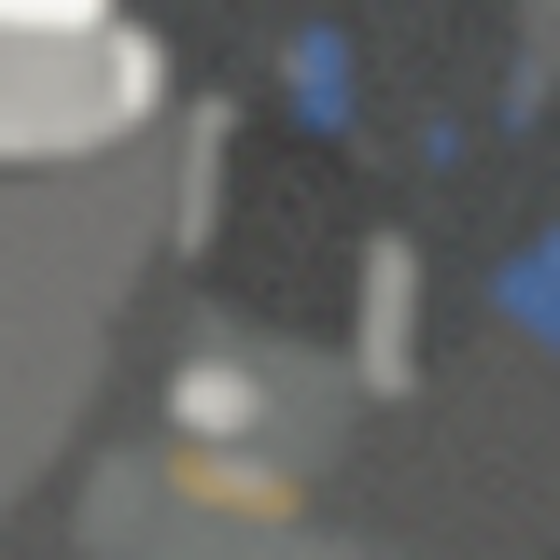

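Emit:
step_arm --motion '[{"delta_pos": [0,0,0],"roll": 0},{"delta_pos": [0,0,0],"roll": 0},{"delta_pos": [0,0,0],"roll": 0.1},{"delta_pos": [0,0,0],"roll": 0.1},{"delta_pos": [0,0,10],"roll": 0.05},{"delta_pos": [0,0,30],"roll": 0},{"delta_pos": [0,0,40],"roll": 0},{"delta_pos": [0,0,40],"roll": 0}]' --hand 70

```text
time_s: 30.1
tool_pos: [0.5365, 0.1091, 0.2653]
eef_rot: [0.526, -0.47, 0.528, 0.472]
contact_force: [-0.4, 0.2, 0.2]
width: 0.0701
```

Emit:
step_arm --motion '[{"delta_pos": [-10,-30,0],"roll": 0},{"delta_pos": [-20,-40,0],"roll": 0},{"delta_pos": [-20,-40,0],"roll": 0},{"delta_pos": [-20,-40,0],"roll": 0},{"delta_pos": [-20,-40,0],"roll": 0},{"delta_pos": [-10,-40,0],"roll": 0},{"delta_pos": [0,-20,0],"roll": 0},{"delta_pos": [0,0,0],"roll": 0}]'

```text
time_s: 30.9
tool_pos: [0.437, -0.1431, 0.2648]
eef_rot: [0.528, -0.47, 0.528, 0.47]
contact_force: [0.6, 0.4, 0.6]
width: 0.07
```

```bash
python3 chk.py s14; python3 - <<'E'
from h import *
p=env.read_camera("top"); save(p,"t14.png",(180,150,275,225),8)
p=env.read_camera("scene"); save(p,"f14.png",None,1.5)
E
```

```text
(-2.625, 2.75, 0.795)
{'time_s': 30.95, 'tool_pos': [0.437, -0.142, 0.265], 'contact_force': [0.142, 0.535, -0.615], 'moment': [-0.007, -0.008, -0.007], 'width': 0.071} jaw 1.456
```

View pics/s14.png

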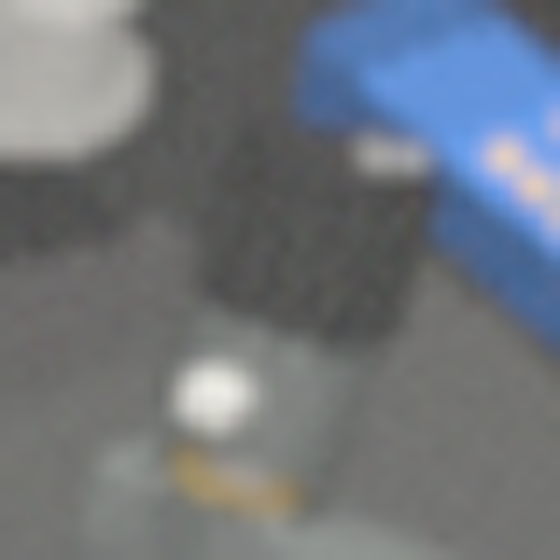

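View pics/t14.png

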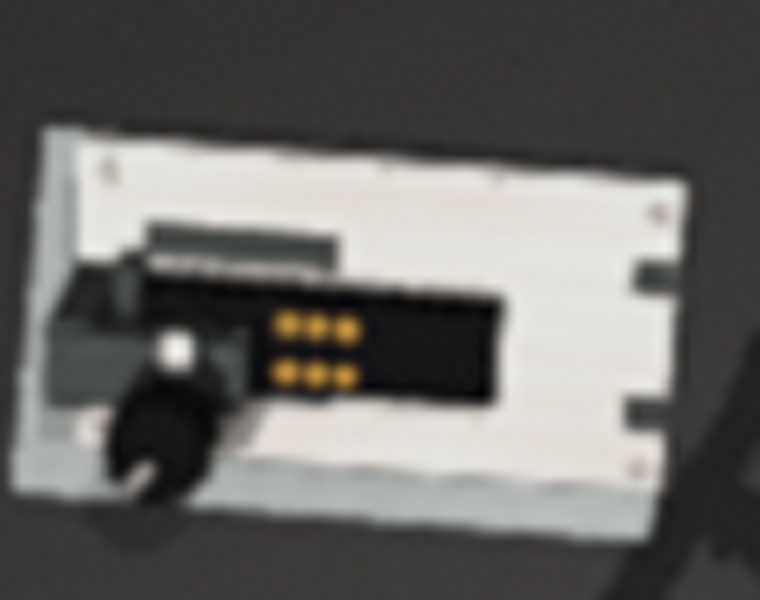

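View pics/f14.png

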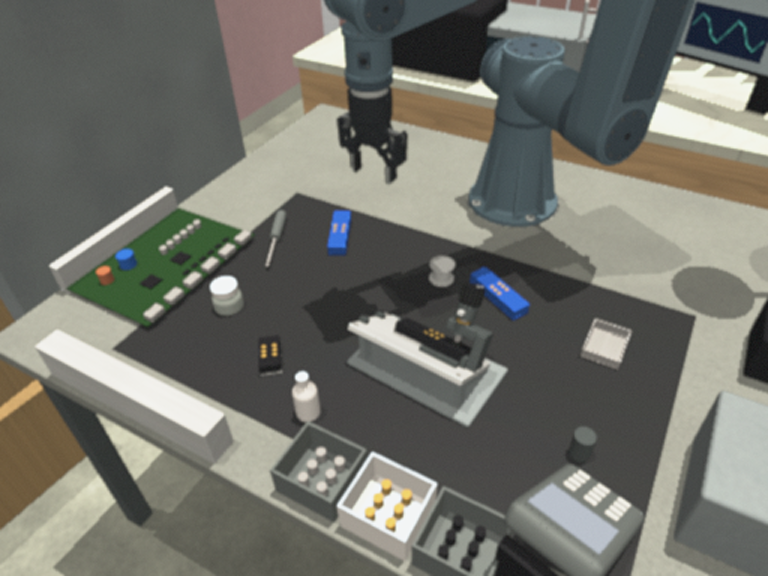

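Both views show the tab as a bright white piece on the up-slope side of the collar: scene px (307,208.6) and top px (202,194). It was absent before. The module's gold dots are exactly where they were after the push, and the arm is clear. One last check on the module's pose, then I hand in.

```bash
python3 -c "
from gold import *
run([(347,330),(317,326),(287,324),(345,376),(316,375),(286,373)],[(471,411),(502,427),(531,443),(502,402),(532,416),(562,433)],0)
print(env.sign_off())"
```

```text
[-0.004   0.0004  0.0031  0.0113  0.0071 -0.2725  0.0052] 0.20724099332067353 0.3245698405299733
the job is handed in; nothing more can be done
None
```

The long black module is clamped in the channel, and I stopped turning once the indicator tab had popped out. I handed the job in at about 31 s of the 72 s allowed; `sign_off` reports no verdict.

**Placing:** I put the module in the channel about 53 mm short of home. I then pushed its outer end until the push force rose to about 15 N at the position expected for home.

**Tightening:** I turned the knob clockwise in seven grips, by about 3.2 rad as judged from how far the collar sank. I stopped at the first picture showing the tab out, then opened the fingers and backed off.

**Last checks:**
- **Tab:** it shows as standing out in both cameras.
- **Module:** it measures 0.4 mm from home along the channel, with tilt and yaw against the bed of about 0.01 rad. It did not move during the tightening.
- **Other things:** in the final picture the bystanders look to be where they started.

**What disagreed:**
- My camera fit of the bed seems to be a few mm off along world x. It put the module 4 mm down the slope and 3 mm above the bed, but parallel to it, so I took that as camera bias.
- When I first lowered the module, it or a fingertip touched the bed about 7 mm sooner than I had worked out, at roughly 15 N. I raised it slightly before letting go.
- One brief reading during the turning reached about 39 N at the wrist, along the screw's axis.
- I checked for the tab only about every 0.25 rad of knob turn, so it may have popped up to that much before I stopped. Overtightening starts about 0.8 rad after the pop.

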